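Free the balance rack through its interlocked levers, load it evenly, and lock it

TASK

Get the topping-pot rack ready for the counter: pull all three levers of the lever bank fully over towards you to free the rack's bar; they are interlocked and one order only works, so feel for the lever that gives and never force a blocked one. Then, with the bar free, hang every pot by its hook on the bar, one left, one right in turn, so that neither side ever has two more than the other and the bar never drops far. When all hang, lock the bar again by pushing the three levers fully back in the reverse order; leave the jars, mill, shaker and price holder alone.

Things in the scene. Friction and masses are not known exactly. Their poses are not given: they have to be found in the camera images.
- lever_k (a joint): angle (rad) of one of three identical levers. 0 = at rest, knob leaning away from the robot; 0.70 = pulled fully over towards the robot. Stays where it is left; 1 to 2 N at the knob moves a free one, a blocked one stops hard after about 0.1. Their places change from start to start; neither name nor place tells the order. A lever is locked over while the next one is over
- lever_k_knob (a point): centre of the black ball knob (24 mm) of lever_k, 105 mm from the lever's level axis, which lies 29 mm above the table; knob 128 mm high at either end of its 72 mm travel, 134 mm midway. Knobs stand 46 mm apart. The point's axes turn with the lever
- block_k: fixed dark steel block carrying lever_k, 76 x 40 x 8 mm, on the bank's wooden case (96 x 140 x 20 mm, left of the rack); origin under its centre, straight below the lever's axis; its x points away from the robot (turned up to 7 degrees): the lever swings along it. The blocks stand in a row along y
- lever_m (a joint): angle (rad) of one of three identical levers. 0 = at rest, knob leaning away from the robot; 0.70 = pulled fully over towards the robot. Stays where it is left; 1 to 2 N at the knob moves a free one, a blocked one stops hard after about 0.1. Their places change from start to start; neither name nor place tells the order. A lever is locked over while the next one is over
- lever_m_knob (a point): centre of the black ball knob (24 mm) of lever_m, 105 mm from the lever's level axis, which lies 29 mm above the table; knob 128 mm high at either end of its 72 mm travel, 134 mm midway. Knobs stand 46 mm apart. The point's axes turn with the lever
- block_m: fixed dark steel block carrying lever_m, 76 x 40 x 8 mm, on the bank's wooden case (96 x 140 x 20 mm, left of the rack); origin under its centre, straight below the lever's axis; its x points away from the robot (turned up to 7 degrees): the lever swings along it. The blocks stand in a row along y
- lever_f (a joint): angle (rad) of one of three identical levers. 0 = at rest, knob leaning away from the robot; 0.70 = pulled fully over towards the robot. Stays where it is left; 1 to 2 N at the knob moves a free one, a blocked one stops hard after about 0.1. Their places change from start to start; neither name nor place tells the order. A lever is locked over while the next one is over
- lever_f_knob (a point): centre of the black ball knob (24 mm) of lever_f, 105 mm from the lever's level axis, which lies 29 mm above the table; knob 128 mm high at either end of its 72 mm travel, 134 mm midway. Knobs stand 46 mm apart. The point's axes turn with the lever
- block_f: fixed dark steel block carrying lever_f, 76 x 40 x 8 mm, on the bank's wooden case (96 x 140 x 20 mm, left of the rack); origin under its centre, straight below the lever's axis; its x points away from the robot (turned up to 7 degrees): the lever swings along it. The blocks stand in a row along y
- bar (a joint): tilt of the rack's bar (rad): 0 = level, positive = left (+y) end up. Sprung to level, slow: one pot at an outer place sinks its end 0.12, two pots' difference 0.17 or more. While the lever that goes over last is at rest a fork holds the bar level; pushing that lever back levers the bar level again
- bar_mid (a point): pivot of the bar, on its axis, 155 mm above the table; y along the bar to the left, x across it, away from the robot. Round rod 10 mm thick, 250 mm long, 15 mm end balls, on a post (foot 75 x 150 mm) whose cheeks reach 11 mm either side of the pivot. Thin collars mark two hanging places a side, centred 52 and 110 mm from the pivot
- pot1: steel pot, 48 mm across, 36 mm high, 120 g, all alike; origin under its centre; stands in front of the rack, its x about away from the robot. Above the hook (see its point) a wooden neck, 14 mm (x) by 16 mm (y), 100 to 134 mm up, under a 26 mm round head up to 141 mm: grip the neck from above, fingers closing along x. None if absent in this start
- pot1_hook (a point): bend of the hook, 86 mm above the underside, where the bar's axis lies when hung. Hook: 6 mm rod, rises from the lid at x = -13 mm, bends at 98 mm, ends at x = +13 mm, 65 mm up; so it is open to +x from 36 to 65 mm: come from the robot's side with the bar at that height, go on till the bar is under the bend, lower 35 mm
- pot2: steel pot, 48 mm across, 36 mm high, 120 g, all alike; origin under its centre; stands in front of the rack, its x about away from the robot. Above the hook (see its point) a wooden neck, 14 mm (x) by 16 mm (y), 100 to 134 mm up, under a 26 mm round head up to 141 mm: grip the neck from above, fingers closing along x. None if absent in this start
- pot2_hook (a point): bend of the hook, 86 mm above the underside, where the bar's axis lies when hung. Hook: 6 mm rod, rises from the lid at x = -13 mm, bends at 98 mm, ends at x = +13 mm, 65 mm up; so it is open to +x from 36 to 65 mm: come from the robot's side with the bar at that height, go on till the bar is under the bend, lower 35 mm
- pot3: steel pot, 48 mm across, 36 mm high, 120 g, all alike; origin under its centre; stands in front of the rack, its x about away from the robot. Above the hook (see its point) a wooden neck, 14 mm (x) by 16 mm (y), 100 to 134 mm up, under a 26 mm round head up to 141 mm: grip the neck from above, fingers closing along x. None if absent in this start
- pot3_hook (a point): bend of the hook, 86 mm above the underside, where the bar's axis lies when hung. Hook: 6 mm rod, rises from the lid at x = -13 mm, bends at 98 mm, ends at x = +13 mm, 65 mm up; so it is open to +x from 36 to 65 mm: come from the robot's side with the bar at that height, go on till the bar is under the bend, lower 35 mm
- pot4: steel pot, 48 mm across, 36 mm high, 120 g, all alike; origin under its centre; stands in front of the rack, its x about away from the robot. Above the hook (see its point) a wooden neck, 14 mm (x) by 16 mm (y), 100 to 134 mm up, under a 26 mm round head up to 141 mm: grip the neck from above, fingers closing along x. None if absent in this start
- pot4_hook (a point): bend of the hook, 86 mm above the underside, where the bar's axis lies when hung. Hook: 6 mm rod, rises from the lid at x = -13 mm, bends at 98 mm, ends at x = +13 mm, 65 mm up; so it is open to +x from 36 to 65 mm: come from the robot's side with the bar at that height, go on till the bar is under the bend, lower 35 mm
- jam_jar: bystander: glass jam jar, 62 mm across, 99 mm high, loose; origin under its centre; leave it alone
- honey_jar: bystander: honey jar, 62 mm across, 86 mm high, loose; origin under its centre; leave it alone
- pepper_mill: bystander: wooden pepper mill, 58 mm across, 150 mm high, loose; origin under its centre; leave it alone
- salt_shaker: bystander: salt shaker, 44 mm across, 90 mm high, loose; origin under its centre; leave it alone
- price_block_1: bystander: price holder, a dark card in a wooden block, 22 x 62 x 58 mm, loose; origin under its centre; leave it alone

How it is judged:
By the outcome, as a careful person would: the job done as asked, in the order asked, and still so for the second after the job is handed in, with the robot touching nothing.
Of pot1, pot2, pot3, pot4 only 2 to 4 are there at a start; the rules pass over those that are not, and their reading is None.
At some moment in a run one of pot1, pot2, pot3, pot4 may be knocked a few centimetres aside while the robot is not near it.
Once in a run the grip may slacken for a moment while it holds something.
It also fails if it takes over 210 s, if anything falls off the work surface, if the arm or the gripper's body presses on something with over 40 N, if the wrist force passes 120 N, or if a joint passes its speed limit or range.

ROBOT

A 6-joint arm with a two-finger parallel gripper is mounted at the origin on a cart in front of the work surface, level with it; the furniture and walls round the work are solid. World frame = base frame: x ahead of the robot, y to its left, z up, the work surface at z = 0. Lengths are in m, angles in rad, forces in N, time in s.
With the tool pointing down it reaches from about 0.325 to 0.775 m from the base axis. Payload 5.5 kg.
Tool frame: the origin (TCP) lies at the very end of the fingers, on their centre line; the grasp point (between the pads) lies 19 mm behind it; x points along the fingers, z is the direction in which the jaws open and shut, and the axes are right-handed (so a half turn about x gives the same grasp; the last joint's range is limited). The gripper opens to 88 mm and grips with 3 to 60 N. Pads are 20 mm wide; open, the fingers measure 115 mm over their backs; the gripper's body (75 mm by 178 mm) begins 61 mm behind the grasp point.
Start: joints at [1.181, 0.091, 1.231, -0, 1.82, -0.057], TCP at [0.196, 0.567, 0.223] pointing down, gripper open.
Joint ranges: [-2.87, 2.87], [-0.86, 2.18], [0.17, 2.46], [-1.51, 4.65], [0.06, 2.69], [-2.65, 2.65]. Speed limits (rad/s): [2.57, 2.57, 3.01, 3.14, 3.14, 3.14].

INTERFACE

Orientations are given as a unit quaternion [w, x, y, z].
In Python, from bench import arm, vision gives the robot as it stands. The module is installed in compiled form; this text tells all that it offers.
- The arm moves only by the tool send_rows, never from a script. Its argument "increments" is a list of rows, each an object of numbers: "dx", "dy", "dz": the shift along the tool's x, y, z in m; "spin": the turn about the tool's x in rad; "jaw": the finger opening in m, from 0 to 0.0878. A call has 1 to 5 rows; each row is the pose to reach, as a shift and turn from the pose measured when the call began, along the tool's axes at that moment; what a row does not reach only later rows make up. A row lasts 1/10 s, in which the tool goes at most 50 mm and 8.59 degrees, less where a joint would pass 70% of its speed; a pose out of reach is approached as far as the arm can. A call with a gripper value outside its range is refused whole. The fingers move at their own pace and stop on an object; "force" is the grip in N (left out, the last holds). Time passes only in rows, so rows that repeat a pose let the fingers close. It gives the time, the measured TCP pose, the force and the opening at its end, in the units of the state.
- arm.read_state(): the state, without advancing time (a new reading comes with each control period).
- vision.camera(name): name is "side" or "top" or "wrist"; returns (picture, depth): 480x640x3 uint8, red, green, blue; 480x640 float32, m along the optical axis (not along the pixel's ray), 0 where there is no reading.
- vision.camera_model(name): a dict with "fx", "fy", "cx", "cy" (pixels), "dist_coeffs" ([k1, k2, p1, p2, k3] as OpenCV has them; the pictures are not rectified), "R" (3x3) and "t" (3): a world point X has camera coordinates R X + t. Camera axes: x right, y down, z forward; pixel columns grow to the right and rows downward; lengths in m; the calibration is good to about 2 mm. A picture is of the moment at which its call begins: read the wrist's pose just before it. camera_model takes no time and is no camera call; for the wrist camera it gives the pose at the moment of the call.
- arm.sign_off(): hands the job in, once; it reports no verdict.
The state is a dict: "clock": time; "q": joint angles; "qvel": joint speeds; "effort": joint torques, N m; "position": TCP position; "ee_rot": TCP orientation; "contact_force": force on the tool from outside, world axes, zero at the start; "ft_torque": the same for the moment, N m; "opening": finger opening in m.
Only numpy, scipy, OpenCV 4.12 (cv2) and the standard library are available. Lean on these libraries where they do the work, as an engineer would, in place of code of your own. Each camera call takes 0.05 s, during which the arm holds its last target.

## Working session

There is one attempt and no reset: what is moved stays moved. The work goes in short steps, Python scripts to look and compute and a tool call to move; the robot and the scene stay as the last step left them, time stands still between calls to the robot, and variables do not carry over. Pictures are saved under pics/ and viewed, and the job is handed in when it is done.

Besides the shell and the picture viewer there is one more tool, called after "Call:" as name(argument=value, ...), one argument or row to a line, values as JSON. send_rows: Moves the arm, as the interface text tells. Its arguments: {"type":"object","properties":{"increments":{"type":"array","items":{"type":"object","properties":{"dx":{"type":"number"},"dy":{"type":"number"},"dz":{"type":"number"},"spin":{"type":"number"},"jaw":{"type":"number"}}}},"force":{"type":"number"}},"required":["increments"]}

```bash
ls; mkdir -p pics; python3 - <<'E'
from bench import arm, vision
import cv2
s=arm.read_state(); print(s)
for n in ["side","top","wrist"]:
    im,d=vision.camera(n); cv2.imwrite(f"pics/{n}0.png",im[:,:,::-1]); m=vision.camera_model(n); print(n,m)
E
```

```text
pics
{'clock': 0.0, 'q': array([ 1.18130602e+00,  9.18244917e-02,  1.23187922e+00,  1.76525187e-05,
        1.81979068e+00, -5.66818514e-02]), 'qvel': array([-0.00027193,  0.00130523,  0.00072485, -0.00129362,  0.00099888,
       -0.00168142]), 'effort': array([-2.76264800e-03, -4.46453512e+01, -4.06438136e+01,  6.94542658e-02,
        2.96075852e-02, -1.36237686e-04]), 'position': array([0.19589224, 0.56680753, 0.22153122]), 'ee_rot': array([ 0.57533882, -0.41062912,  0.57648294,  0.40992242]), 'contact_force': array([-1.47817547, -0.1184924 ,  0.24366624]), 'ft_torque': array([-0.03997117, -0.00327479, -0.00165332]), 'opening': 0.08758476976237024}
side {'fx': 446.2058356792843, 'fy': 446.2058356792843, 'cx': 319.76886306469373, 'cy': 243.05994259828518, 'dist_coeffs': array([-0.02171113,  0.        ,  0.        ,  0.        ,  0.        ]), 'R': array([[ 0.90974626, -0.41514335,  0.00421244],
       [-0.18782398, -0.42060431, -0.88758896],
       [ 0.37024842,  0.80668954, -0.46061707]]), 't': array([-0.47319223,  0.26766984,  0.56288168])}
top {'fx': 620.0534998186332, 'fy': 620.0534998186332, 'cx': 317.6167435719151, 'cy': 239.36003567871447, 'dist_coeffs': array([-0.12227549,  0.        ,  0.        ,  0.        ,  0.        ]), 'R': array([[-0.01311416, -0.99986544, -0.00985494],
       [-0.98817866,  0.01446517, -0.1526227 ],
       [ 0.15274472,  0.00773692, -0.98823539]]), 't': array([0.1571079 , 0.58830464, 1.24062613])}
wrist {'fx': 351.2391573732308, 'fy': 351.2391573732308, 'cx': 314.98755190164775, 'cy': 242.38129710291818, 'dist_coeffs': array([-0.06251949,  0.        ,  0.        ,  0.        ,  0.        ]), 'R': array([[ 0.32663188,  0.94515053, -0.00144394],
       [ 0.90586947, -0.31262026,  0.28577802],
       [ 0.26965184, -0.09465223, -0.95829476]]), 't': array([-0.59967521, -0.03455015,  0.39137937])}
```

View pics/top0.png

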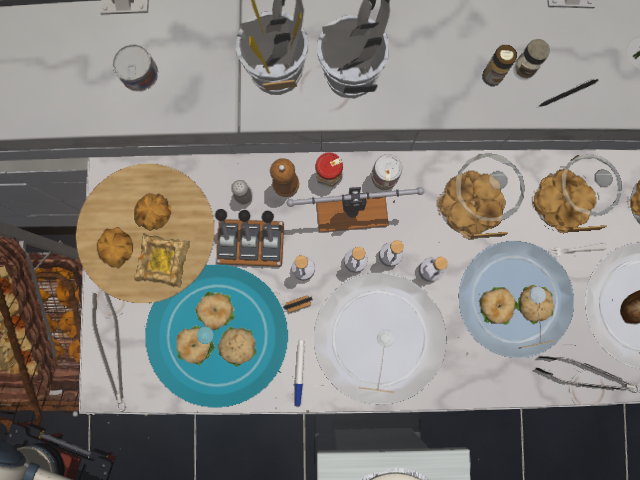

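View pics/side0.png

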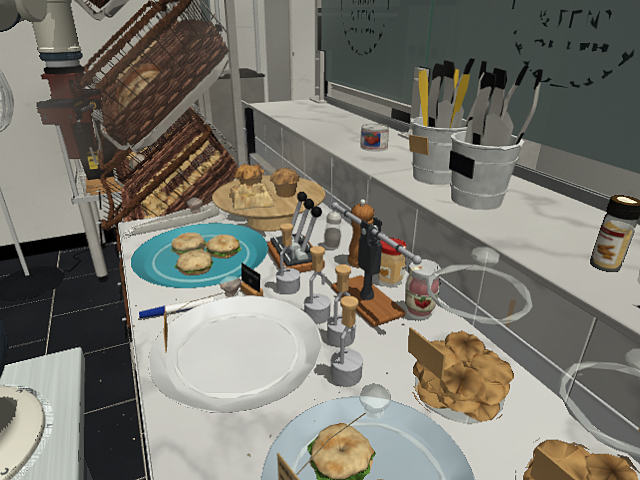

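View pics/wrist0.png

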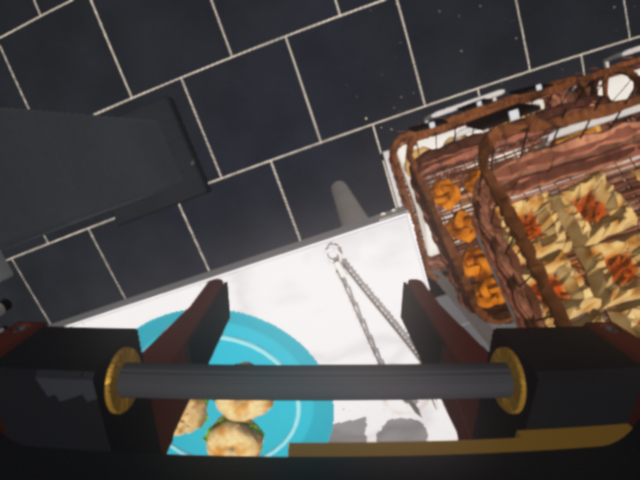

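```bash
cat > h.py <<'E'
from bench import arm, vision
import numpy as np, cv2
from scipy.spatial.transform import Rotation as Ro
def KD(m): return np.array([[m['fx'],0,m['cx']],[0,m['fy'],m['cy']],[0,0,1.]]),np.array(m['dist_coeffs'])
def ray(m,u,v):
    K,D=KD(m); p=cv2.undistortPoints(np.array([[[u,v]]],float),K,D)[0,0]; return np.array([p[0],p[1],1.])
def at_z(m,u,v,z):
    r=m['R'].T@ray(m,u,v); c=-m['R'].T@m['t']; return c+r*(z-c[2])/r[2]
def cloud(m,d):
    K,D=KD(m); vv,uu=np.mgrid[0:480,0:640]
    p=cv2.undistortPoints(np.stack([uu,vv],-1).reshape(-1,1,2).astype(float),K,D).reshape(480,640,2)
    P=np.dstack([p[...,0]*d,p[...,1]*d,d]); W=(P-m['t'])@m['R']; W[d==0]=np.nan; return W
def proj(m,X):
    K,D=KD(m); return cv2.projectPoints(np.array(X,float).reshape(-1,3),cv2.Rodrigues(m['R'])[0],m['t'],K,D)[0].reshape(-1,2)
def rot(s): q=s['ee_rot']; return Ro.from_quat([q[1],q[2],q[3],q[0]]).as_matrix()
def shot(n,name,crop=None,f=1):
    im,d=vision.camera(n); m=vision.camera_model(n); o=im[:,:,::-1]
    if crop: a,b,c,e=crop; o=o[b:e,a:c]
    if f!=1: o=cv2.resize(o,None,fx=f,fy=f,interpolation=cv2.INTER_CUBIC)
    cv2.imwrite('pics/'+name+'.png',o); return im,d,m
def st():
    s=arm.read_state(); R=rot(s); print('t',round(s['clock'],2),'pos',s['position'].round(4),'F',s['contact_force'].round(2),'op',round(s['opening'],4)); print('toolx',R[:,0].round(3),'y',R[:,1].round(3),'z',R[:,2].round(3)); return s,R
E
python3 - <<'E'
from h import *
s,R=st()
im,d,m=shot('top','topc',(200,140,460,300),3)
W=cloud(m,d)
np.save('W0.npy',W)
for (u,v) in [(221,215),(245,216),(268,216),(303,258),(358,253),(397,246),(438,262),(290,203),(420,190),(355,195)]:
    w=W[v-3:v+4,u-3:u+4].reshape(-1,3); i=np.nanargmax(w[:,2]); print((u,v),W[v,u].round(4),w[i].round(4))
E
```

```text
t 0.15 pos [0.1959 0.5669 0.2218] F [-1.09  0.49  0.48] op 0.0882
toolx [-0.001 -0.001 -1.   ] y [-0.945  0.327  0.   ] z [ 0.327  0.945 -0.001]
(221, 215) [0.6268 0.3355 0.1386] [0.6277 0.3384 0.1443]
(245, 216) [0.6236 0.2883 0.1407] [0.6268 0.2897 0.1447]
(268, 216) [0.6232 0.2437 0.1392] [0.6187 0.2492 0.1429]
(303, 258) [0.54   0.1766 0.1417] [0.5339 0.1803 0.1453]
(358, 253) [0.5482 0.0713 0.1407] [0.5532 0.0772 0.1477]
(397, 246) [ 0.5603 -0.0036  0.1434] [ 0.5557 -0.0087  0.1477]
(438, 262) [ 0.5282 -0.0812  0.1439] [ 0.5258 -0.0745  0.1486]
(290, 203) [0.6429 0.1996 0.1642] [0.6397 0.1993 0.17  ]
(420, 190) [ 0.6642 -0.0484  0.1664] [ 0.6659 -0.0445  0.1676]
(355, 195) [0.6565 0.0757 0.1645] [0.6538 0.076  0.1676]
```

View pics/topc.png

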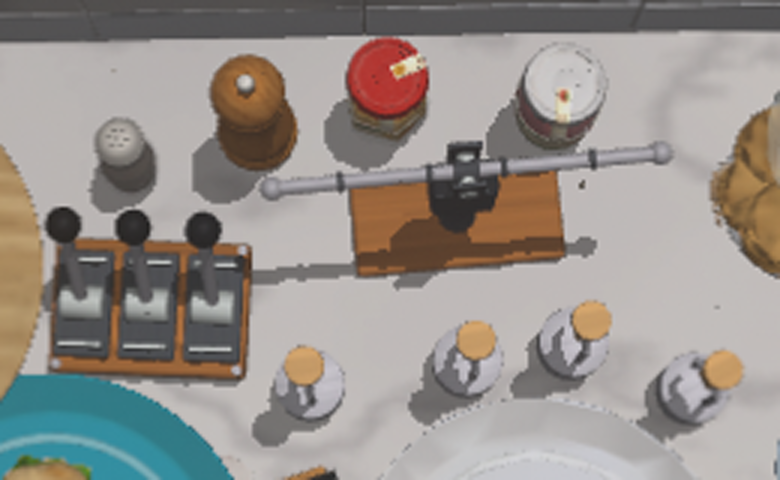

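```bash
python3 - <<'E'
from h import *
im,d,m=shot('top','t2')
W=cloud(m,d)
rgb=im.astype(int); hsv=cv2.cvtColor(im,cv2.COLOR_RGB2HSV)
# knobs
mask=((rgb.max(2)<60)&(W[...,2]>.105)&(W[...,2]<.16)).astype(np.uint8)
n,l,stt,c=cv2.connectedComponentsWithStats(mask)
for i in range(1,n):
    if stt[i,4]>40: print('dark',c[i].round(1),stt[i], at_z(m,*c[i],.128).round(4))
# heads
mask=((hsv[...,0]<25)&(hsv[...,1]>110)&(W[...,2]>.12)&(W[...,2]<.16)).astype(np.uint8)
n,l,stt,c=cv2.connectedComponentsWithStats(mask)
for i in range(1,n):
    if stt[i,4]>40: print('head',c[i].round(1),stt[i], at_z(m,*c[i],.141).round(4))
f=lambda x,y,z: at_z(m,200+x/3,140+y/3,z).round(4)
print('ends',f(271,187,.155),f(660,152,.155)); print('collars',[f(*p,.155) for p in [(341,181),(430,172),(508,167),(593,158)]])
print('blockedge',f(67,258,.028),f(54,352,.028),f(245,260,.028),f(236,360,.028), f(192,258,.028),f(185,356,.028))
print('case',f(52,237,.02),f(252,244,.02),f(50,370,.02),f(242,377,.02))
print('jars red',f(387,77,.099),'white',f(563,80,.086),'mill',f(246,85,.15),'salt',f(120,140,.09))
for n2 in ['side']:
    im2,d2=vision.camera(n2); W2=cloud(vision.camera_model(n2),d2)
for h in [(.537,.178),(.552,.074),(.559,-.005),(.527,-.078)]:
    for nm,w in [('top',W),('side',W2)]:
        p=w.reshape(-1,3); k=(np.hypot(p[:,0]-h[0],p[:,1]-h[1])<.03)
        a=p[k&(p[:,2]>.045)&(p[:,2]<.096)]; b=p[k&(p[:,2]>.105)&(p[:,2]<.15)]; cc=p[k&(p[:,2]>.01)&(p[:,2]<.04)]
        if len(a)>5:
            u,s,vt=np.linalg.svd((a-a.mean(0))[:,:2]); print(nm,len(a),'hook mean',a.mean(0).round(4),'dir',vt[0].round(3),np.degrees(np.arctan(vt[0][1]/vt[0][0])).round(1),(s/np.sqrt(len(a))).round(4),'head mean',b.mean(0).round(4),len(b))
E
```

```text
dark [353.4 204.2] [343 199  23  11 129] [0.6465 0.0774 0.128 ]
dark [220.6 214.7] [216 209  11  12  96] [0.6296 0.338  0.128 ]
dark [244.  215.5] [239 210  11  12 101] [0.6272 0.2919 0.128 ]
dark [267.2 216.5] [262 211  11  12 101] [0.6245 0.2462 0.128 ]
dark [  6.  310.8] [  0 289  14  44 158] [0.4433 0.7687 0.128 ]
head [282.5 170.6] [271 159  24  24 422] [0.713  0.2151 0.141 ]
head [151.7 211.1] [ 134  192   37   39 1066] [0.6364 0.4721 0.141 ]
head [114.5 247. ] [  97  227   36   41 1092] [0.5665 0.5443 0.141 ]
head [489.4 233.8] [473 232  34   5  69] [ 0.5817 -0.1845  0.141 ]
head [396.6 246.4] [391 241  12  12 119] [ 0.5599 -0.003   0.141 ]
head [358.3 252.8] [353 247  12  13 118] [0.5485 0.0707 0.141 ]
head [301.2 261.5] [295 256  13  12 118] [0.5335 0.1801 0.141 ]
head [440.5 262.9] [435 257  12  12 115] [ 0.5267 -0.0865  0.141 ]
head [  4.  308.7] [  0 289  10  39 200] [0.4469 0.7662 0.141 ]
ends [0.6461 0.1994 0.155 ] [ 0.6655 -0.0502  0.155 ]
collars [array([0.6494, 0.1547, 0.155 ]), array([0.6544, 0.0977, 0.155 ]), array([0.657 , 0.0477, 0.155 ]), array([ 0.6621, -0.007 
[... 644 characters left out ...]
818] dir [-0.999 -0.048] 2.7 [0.0027 0.0016] head mean [0.5481 0.0712 0.1412] 140
side 156 hook mean [0.542  0.0694 0.0747] dir [-0.985 -0.174] 10.0 [0.0113 0.0017] head mean [0.5448 0.0671 0.1275] 265
top 25 hook mean [ 0.5482 -0.0048  0.0752] dir [-0.975 -0.224] 13.0 [0.0057 0.0017] head mean [ 0.5592 -0.003   0.1416] 142
side 123 hook mean [ 0.5498 -0.0056  0.0775] dir [-0.987 -0.158] 9.1 [0.0083 0.0014] head mean [ 0.5559 -0.0067  0.1283] 314
top 30 hook mean [ 0.5244 -0.0872  0.0797] dir [-0.912 -0.41 ] 24.2 [0.0126 0.0012] head mean [ 0.5262 -0.0859  0.1402] 141
side 187 hook mean [ 0.5198 -0.0891  0.0758] dir [-0.913 -0.408] 24.1 [0.0109 0.0015] head mean [ 0.5226 -0.0897  0.1292] 394
```

```bash
python3 - <<'E'
from h import *
shot('side','s2',(220,190,440,390),3.6)
E
```

```text
(no output)
```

View pics/s2.png

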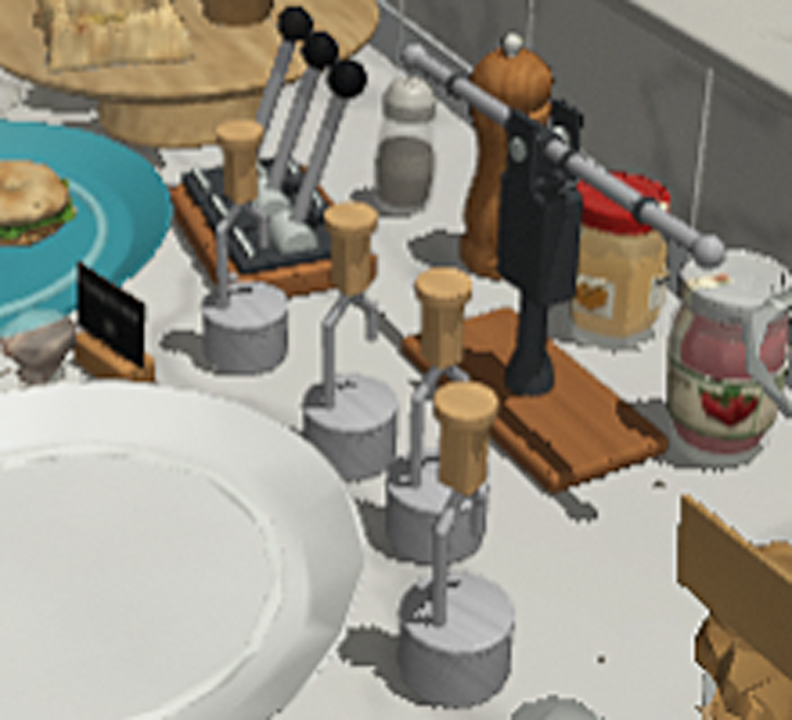

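Call:
send_rows(
  increments=[
    {"dx": 0,"dy": -0.25,"dz": -0.06,"spin": 0.65,"jaw": 0.044},
    {"dx": 0,"dy": -0.25,"dz": -0.06,"spin": 0.65,"jaw": 0.044},
    {"dx": 0,"dy": -0.25,"dz": -0.06,"spin": 0.65,"jaw": 0.044},
    {"dx": 0,"dy": -0.25,"dz": -0.06,"spin": 0.65,"jaw": 0.044},
    {"dx": 0,"dy": -0.25,"dz": -0.06,"spin": 0.65,"jaw": 0.044},
  ],
  force=20,
)

```text
clock: 0.85
position: [0.4081, 0.4312, 0.2225]
ee_rot: [0.677, -0.203, 0.677, 0.203]
contact_force: [0.1, 0.3, -0.2]
opening: 0.0513
```

```bash
cat >> h.py <<'E'
def go(x,y,z,yaw=None):
    s,R=st(); dl=np.array([x,y,z])-s['position']; t=R.T@dl; 
    cur=np.degrees(np.arctan2(R[1,2],R[0,2]))
    sp=0 if yaw is None else np.radians(cur-yaw)
    print('yaw',cur.round(2),'-> dx %.4f dy %.4f dz %.4f spin %.3f'%(*t,sp))
E
python3 -c "
from h import *
go(.627,.292,.2,-3.5)"
```

```text
t 0.85 pos [0.4081 0.4312 0.2225] F [ 0.09  0.25 -0.15] op 0.0513
toolx [ 0. -0. -1.] y [-0.551  0.835 -0.   ] z [0.835 0.551 0.   ]
yaw 33.42 -> dx 0.0226 dy -0.2367 dz 0.1060 spin 0.644
```

Call:
send_rows(
  increments=[
    {"dx": 0.02,"dy": -0.237,"dz": 0.106,"spin": 0.644,"jaw": 0.044},
    {"dx": 0.02,"dy": -0.237,"dz": 0.106,"spin": 0.644,"jaw": 0.044},
    {"dx": 0.02,"dy": -0.237,"dz": 0.106,"spin": 0.644,"jaw": 0.044},
    {"dx": 0.02,"dy": -0.237,"dz": 0.106,"spin": 0.644,"jaw": 0.044},
    {"dx": 0.02,"dy": -0.237,"dz": 0.106,"spin": 0.644,"jaw": 0.044},
  ],
)

```text
clock: 1.35
position: [0.6184, 0.297, 0.2034]
ee_rot: [0.707, 0.023, 0.707, -0.023]
contact_force: [1.1, 0.4, 0.3]
opening: 0.044
```

```bash
python3 -c "
from h import *
go(.627,.292,.118,-3.5)
shot('wrist','w1')"
```

```text
t 1.35 pos [0.6184 0.297  0.2034] F [1.1  0.44 0.26] op 0.044
toolx [ 0.  0. -1.] y [0.065 0.998 0.   ] z [ 0.998 -0.065  0.   ]
yaw -3.76 -> dx 0.0854 dy -0.0044 dz 0.0089 spin -0.004
```

View pics/w1.png

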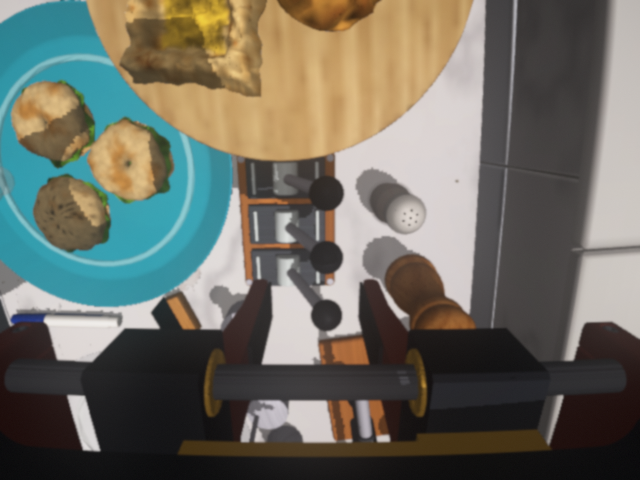

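Call:
send_rows(
  increments=[
    {"dx": 0.02,"dy": -0.004,"dz": 0.009,"jaw": 0.044},
    {"dx": 0.05,"dy": -0.004,"dz": 0.009,"jaw": 0.044},
    {"dx": 0.085,"dy": -0.004,"dz": 0.009,"jaw": 0.044},
    {"dx": 0.085,"dy": -0.004,"dz": 0.009,"jaw": 0.044},
    {"dx": 0.085,"dy": -0.004,"dz": 0.009,"jaw": 0.044},
  ],
)

```text
invalid input at $.increments[0]: expected keys dx, dy, dz, spin, jaw
```

Call:
send_rows(
  increments=[
    {"dx": 0.02,"dy": -0.004,"dz": 0.009,"spin": 0,"jaw": 0.044},
    {"dx": 0.05,"dy": -0.004,"dz": 0.009,"spin": 0,"jaw": 0.044},
    {"dx": 0.085,"dy": -0.004,"dz": 0.009,"spin": 0,"jaw": 0.044},
    {"dx": 0.085,"dy": -0.004,"dz": 0.009,"spin": 0,"jaw": 0.044},
    {"dx": 0.085,"dy": -0.004,"dz": 0.009,"spin": 0,"jaw": 0.044},
  ],
)

```text
clock: 1.9
position: [0.6316, 0.286, 0.1149]
ee_rot: [0.706, 0.024, 0.707, -0.027]
contact_force: [0.1, -0.9, 0.5]
opening: 0.0437
```

Call:
send_rows(
  increments=[
    {"dx": 0,"dy": 0.005,"dz": -0.008,"spin": 0,"jaw": 0.044},
    {"dx": 0,"dy": 0.005,"dz": -0.014,"spin": 0,"jaw": 0.044},
    {"dx": 0,"dy": 0.005,"dz": -0.019,"spin": 0,"jaw": 0.044},
    {"dx": 0,"dy": 0.005,"dz": -0.024,"spin": 0,"jaw": 0.044},
    {"dx": 0,"dy": 0.005,"dz": -0.024,"spin": 0,"jaw": 0.044},
  ],
)

```text
clock: 2.4
position: [0.6077, 0.2931, 0.1161]
ee_rot: [0.707, 0.024, 0.707, -0.027]
contact_force: [0.1, -0.4, -0.5]
opening: 0.0439
```

Call:
send_rows(
  increments=[
    {"dx": 0,"dy": 0,"dz": -0.002,"spin": 0,"jaw": 0.044},
    {"dx": 0,"dy": 0,"dz": -0.003,"spin": 0,"jaw": 0.044},
    {"dx": 0,"dy": 0,"dz": -0.004,"spin": 0,"jaw": 0.044},
    {"dx": 0,"dy": 0,"dz": -0.005,"spin": 0,"jaw": 0.044},
  ],
)

```text
clock: 2.8
position: [0.6027, 0.2934, 0.116]
ee_rot: [0.707, 0.024, 0.707, -0.027]
contact_force: [0.9, 0.3, 0.3]
opening: 0.0439
```

```bash
python3 -c "
from h import *
st()
shot('top','t3',(200,140,460,300),3)
shot('wrist','w3')"
```

```text
t 2.8 pos [0.6027 0.2934 0.116 ] F [0.94 0.27 0.29] op 0.0439
toolx [-0.    -0.005 -1.   ] y [ 0.072  0.997 -0.005] z [ 0.997 -0.072  0.   ]
```

View pics/t3.png

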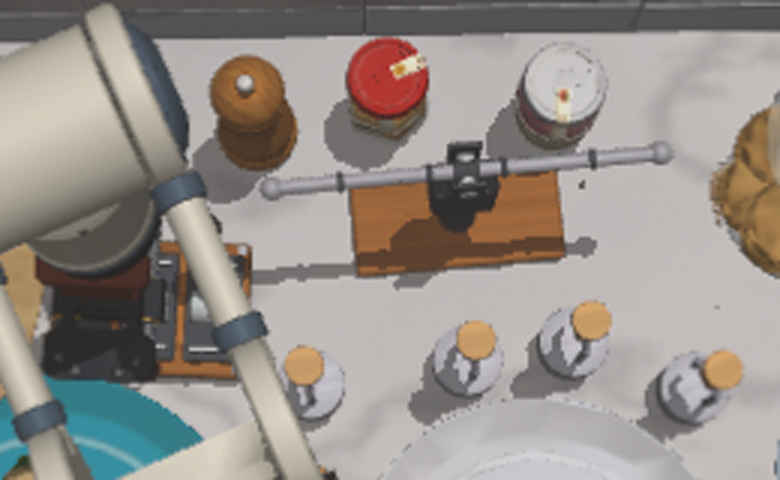

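View pics/w3.png

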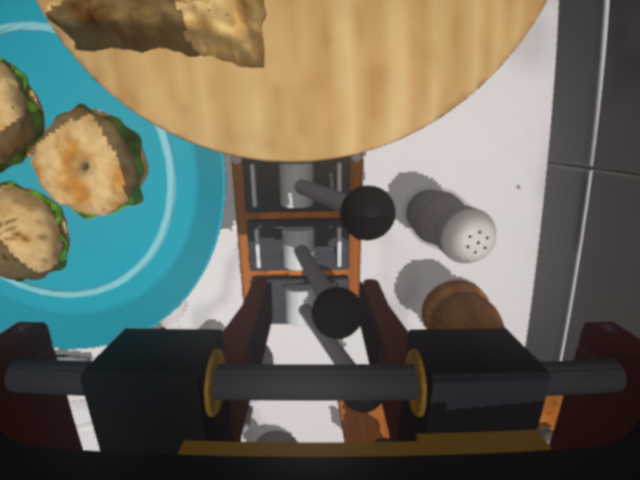

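Call:
send_rows(
  increments=[
    {"dx": 0,"dy": 0,"dz": -0.003,"spin": 0,"jaw": 0.044},
    {"dx": 0,"dy": 0,"dz": -0.005,"spin": 0,"jaw": 0.044},
    {"dx": 0,"dy": 0,"dz": -0.006,"spin": 0,"jaw": 0.044},
    {"dx": 0,"dy": 0,"dz": -0.006,"spin": 0,"jaw": 0.044},
  ],
)

```text
clock: 3.3
position: [0.5963, 0.2938, 0.1159]
ee_rot: [0.706, 0.024, 0.707, -0.027]
contact_force: [0.5, -0.4, 1.8]
opening: 0.0441
```

Call:
send_rows(
  increments=[
    {"dx": 0,"dy": 0.001,"dz": -0.01,"spin": 0,"jaw": 0.044},
    {"dx": 0,"dy": 0.001,"dz": -0.02,"spin": 0,"jaw": 0.044},
    {"dx": 0,"dy": 0.002,"dz": -0.03,"spin": 0,"jaw": 0.044},
    {"dx": 0,"dy": 0.003,"dz": -0.04,"spin": 0,"jaw": 0.044},
    {"dx": 0,"dy": 0.003,"dz": -0.045,"spin": 0,"jaw": 0.044},
  ],
)

```text
clock: 3.8
position: [0.5501, 0.3004, 0.1156]
ee_rot: [0.706, 0.023, 0.707, -0.027]
contact_force: [1.4, -0.2, -0.9]
opening: 0.0439
```

Call:
send_rows(
  increments=[
    {"dx": 0,"dy": 0,"dz": -0.001,"spin": 0,"jaw": 0.044},
    {"dx": 0,"dy": 0,"dz": -0.002,"spin": 0,"jaw": 0.044},
    {"dx": 0,"dy": 0,"dz": -0.003,"spin": 0,"jaw": 0.044},
    {"dx": 0,"dy": 0,"dz": -0.003,"spin": 0,"jaw": 0.044},
  ],
)

```text
clock: 4.2
position: [0.5471, 0.3007, 0.1156]
ee_rot: [0.706, 0.023, 0.707, -0.027]
contact_force: [-0.0, -0.3, -1.0]
opening: 0.0443
```

Call:
send_rows(
  increments=[
    {"dx": 0,"dy": -0.003,"dz": -0.001,"spin": 0,"jaw": 0.044},
    {"dx": 0,"dy": -0.003,"dz": -0.002,"spin": 0,"jaw": 0.044},
    {"dx": 0,"dy": -0.003,"dz": -0.003,"spin": 0,"jaw": 0.044},
    {"dx": 0,"dy": -0.003,"dz": -0.003,"spin": 0,"jaw": 0.044},
  ],
)

```text
clock: 4.6
position: [0.544, 0.2976, 0.1155]
ee_rot: [0.706, 0.023, 0.707, -0.027]
contact_force: [1.4, -0.4, -0.9]
opening: 0.0442
```

```bash
python3 -c "
from h import *
st()
shot('wrist','w4')"
```

```text
t 4.6 pos [0.544  0.2976 0.1155] F [ 1.39 -0.42 -0.93] op 0.0442
toolx [-0.002 -0.005 -1.   ] y [ 0.071  0.997 -0.005] z [ 0.997 -0.071 -0.002]
```

View pics/w4.png

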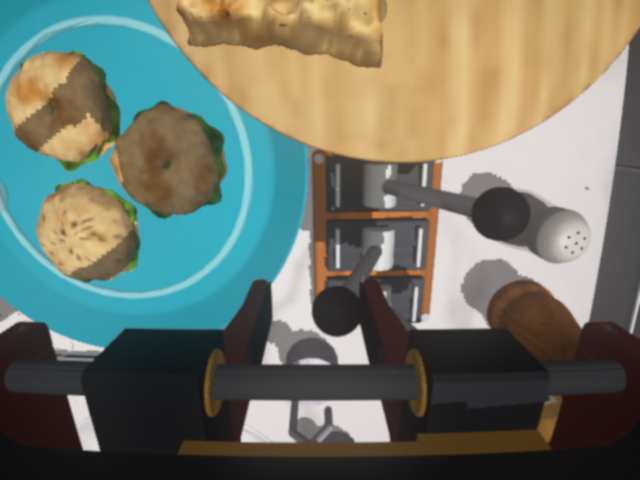

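Call:
send_rows(
  increments=[
    {"dx": 0,"dy": 0,"dz": -0.001,"spin": 0,"jaw": 0.044},
    {"dx": 0,"dy": 0,"dz": -0.002,"spin": 0,"jaw": 0.044},
    {"dx": 0,"dy": 0,"dz": -0.003,"spin": 0,"jaw": 0.044},
  ],
)

```text
clock: 4.95
position: [0.5435, 0.2976, 0.1154]
ee_rot: [0.708, 0.024, 0.705, -0.027]
contact_force: [13.7, 0.3, -5.7]
opening: 0.0443
```

Call:
send_rows(
  increments=[
    {"dx": 0,"dy": 0,"dz": -0.001,"spin": 0,"jaw": 0.044},
    {"dx": 0,"dy": 0,"dz": -0.002,"spin": 0,"jaw": 0.044},
    {"dx": 0,"dy": 0,"dz": -0.002,"spin": 0,"jaw": 0.044},
  ],
)

```text
clock: 5.25
position: [0.5437, 0.2976, 0.1154]
ee_rot: [0.71, 0.024, 0.704, -0.027]
contact_force: [11.7, -0.2, -4.8]
opening: 0.0442
```

Call:
send_rows(
  increments=[
    {"dx": 0,"dy": 0,"dz": 0.008,"spin": 0,"jaw": 0.044},
    {"dx": -0.04,"dy": 0,"dz": 0.008,"spin": 0,"jaw": 0.044},
    {"dx": -0.06,"dy": -0.02,"dz": 0.05,"spin": 0,"jaw": 0.044},
    {"dx": -0.06,"dy": -0.046,"dz": 0.084,"spin": 0,"jaw": 0.044},
    {"dx": -0.06,"dy": -0.046,"dz": 0.084,"spin": 0,"jaw": 0.044},
  ],
)

```text
clock: 5.75
position: [0.6267, 0.2423, 0.1766]
ee_rot: [0.71, 0.026, 0.703, -0.029]
contact_force: [0.0, -0.4, -0.9]
opening: 0.0437
```

```bash
python3 -c "
from h import *
go(.6245,.2462,.117,-3.5)
"
```

```text
t 5.75 pos [0.6267 0.2423 0.1766] F [ 0.02 -0.37 -0.9 ] op 0.0437
toolx [ 0.01  -0.005 -1.   ] y [ 0.077  0.997 -0.005] z [ 0.997 -0.077  0.01 ]
yaw -4.43 -> dx 0.0595 dy 0.0040 dz -0.0031 spin -0.016
```

Call:
send_rows(
  increments=[
    {"dx": 0.03,"dy": 0.004,"dz": -0.001,"spin": -0.016,"jaw": 0.044},
    {"dx": 0.06,"dy": 0.004,"dz": -0.001,"spin": -0.016,"jaw": 0.044},
    {"dx": 0.06,"dy": 0.004,"dz": -0.008,"spin": -0.016,"jaw": 0.044},
    {"dx": 0.06,"dy": 0.004,"dz": -0.016,"spin": -0.016,"jaw": 0.044},
    {"dx": 0.06,"dy": 0.004,"dz": -0.021,"spin": -0.016,"jaw": 0.044},
  ],
)

```text
clock: 6.25
position: [0.6063, 0.2483, 0.1186]
ee_rot: [0.711, 0.02, 0.702, -0.023]
contact_force: [1.4, -0.2, -0.7]
opening: 0.044
```

Call:
send_rows(
  increments=[
    {"dx": 0,"dy": 0,"dz": -0.001,"spin": 0,"jaw": 0.044},
    {"dx": 0,"dy": 0,"dz": -0.002,"spin": 0,"jaw": 0.044},
  ],
)

```text
clock: 6.45
position: [0.6049, 0.249, 0.1213]
ee_rot: [0.713, 0.02, 0.701, -0.022]
contact_force: [1.4, 0.5, 1.7]
opening: 0.044
```

Call:
send_rows(
  increments=[
    {"dx": 0.003,"dy": 0,"dz": -0.002,"spin": 0,"jaw": 0.044},
    {"dx": 0.003,"dy": 0,"dz": -0.003,"spin": 0,"jaw": 0.044},
  ],
)

```text
clock: 6.65
position: [0.6023, 0.2494, 0.1192]
ee_rot: [0.713, 0.021, 0.7, -0.022]
contact_force: [1.2, -0.0, 0.5]
opening: 0.0442
```

Call:
send_rows(
  increments=[
    {"dx": 0,"dy": 0,"dz": -0.001,"spin": 0,"jaw": 0.044},
    {"dx": 0,"dy": 0,"dz": -0.002,"spin": 0,"jaw": 0.044},
  ],
)

```text
clock: 6.85
position: [0.6004, 0.2494, 0.1193]
ee_rot: [0.713, 0.021, 0.7, -0.022]
contact_force: [2.0, 0.2, 1.6]
opening: 0.0442
```

Call:
send_rows(
  increments=[
    {"dx": 0.001,"dy": 0,"dz": -0.002,"spin": 0,"jaw": 0.044},
    {"dx": 0.001,"dy": 0,"dz": -0.003,"spin": 0,"jaw": 0.044},
  ],
)

```text
clock: 7.05
position: [0.5972, 0.2496, 0.118]
ee_rot: [0.713, 0.021, 0.7, -0.022]
contact_force: [1.0, -1.0, 1.4]
opening: 0.0439
```

Call:
send_rows(
  increments=[
    {"dx": 0,"dy": 0,"dz": -0.002,"spin": 0,"jaw": 0.044},
    {"dx": 0,"dy": 0,"dz": -0.004,"spin": 0,"jaw": 0.044},
  ],
)

```text
clock: 7.25
position: [0.593, 0.2498, 0.1178]
ee_rot: [0.713, 0.021, 0.7, -0.022]
contact_force: [1.6, 0.8, 0.2]
opening: 0.044
```

Call:
send_rows(
  increments=[
    {"dx": 0,"dy": 0,"dz": -0.01,"spin": 0,"jaw": 0.044},
    {"dx": 0,"dy": 0,"dz": -0.02,"spin": 0,"jaw": 0.044},
    {"dx": 0,"dy": 0,"dz": -0.03,"spin": 0,"jaw": 0.044},
    {"dx": 0,"dy": 0,"dz": -0.04,"spin": 0,"jaw": 0.044},
    {"dx": 0,"dy": 0,"dz": -0.045,"spin": 0,"jaw": 0.044},
  ],
)

```text
clock: 7.75
position: [0.5467, 0.2527, 0.1167]
ee_rot: [0.713, 0.02, 0.701, -0.022]
contact_force: [1.2, 0.0, -0.8]
opening: 0.0441
```

Call:
send_rows(
  increments=[
    {"dx": 0,"dy": 0,"dz": -0.002,"spin": 0,"jaw": 0.044},
    {"dx": 0,"dy": 0,"dz": -0.004,"spin": 0,"jaw": 0.044},
    {"dx": 0,"dy": 0,"dz": -0.005,"spin": 0,"jaw": 0.044},
  ],
)

```text
clock: 8.05
position: [0.5416, 0.253, 0.1165]
ee_rot: [0.713, 0.02, 0.701, -0.022]
contact_force: [2.9, -0.5, -0.5]
opening: 0.0441
```

Call:
send_rows(
  increments=[
    {"dx": 0,"dy": 0,"dz": -0.002,"spin": 0,"jaw": 0.044},
    {"dx": 0,"dy": 0,"dz": -0.003,"spin": 0,"jaw": 0.044},
    {"dx": 0,"dy": 0,"dz": -0.003,"spin": 0,"jaw": 0.044},
  ],
)

```text
clock: 8.35
position: [0.5413, 0.253, 0.1164]
ee_rot: [0.715, 0.021, 0.699, -0.022]
contact_force: [12.0, 0.9, -5.6]
opening: 0.044
```

Call:
send_rows(
  increments=[
    {"dx": 0,"dy": 0,"dz": 0.008,"spin": 0,"jaw": 0.044},
    {"dx": -0.04,"dy": 0,"dz": 0.008,"spin": 0,"jaw": 0.044},
    {"dx": -0.06,"dy": 0.03,"dz": 0.04,"spin": 0,"jaw": 0.044},
    {"dx": -0.06,"dy": 0.07,"dz": 0.07,"spin": 0,"jaw": 0.044},
    {"dx": -0.06,"dy": 0.09,"dz": 0.084,"spin": 0,"jaw": 0.044},
  ],
)

```text
clock: 8.85
position: [0.631, 0.3399, 0.1784]
ee_rot: [0.715, 0.021, 0.698, -0.022]
contact_force: [0.5, 0.1, -0.4]
opening: 0.044
```

```bash
python3 -c "
from h import *
go(.6296,.338,.117,-3.5)
"
```

```text
t 8.85 pos [0.631  0.3399 0.1784] F [ 0.51  0.12 -0.41] op 0.044
toolx [ 0.024 -0.001 -1.   ] y [0.061 0.998 0.   ] z [ 0.998 -0.061  0.024]
yaw -3.47 -> dx 0.0613 dy -0.0020 dz -0.0027 spin 0.000
```

Call:
send_rows(
  increments=[
    {"dx": 0.03,"dy": -0.001,"dz": -0.003,"spin": 0,"jaw": 0.044},
    {"dx": 0.061,"dy": -0.001,"dz": -0.003,"spin": 0,"jaw": 0.044},
    {"dx": 0.061,"dy": -0.001,"dz": -0.01,"spin": 0,"jaw": 0.044},
    {"dx": 0.061,"dy": -0.001,"dz": -0.018,"spin": 0,"jaw": 0.044},
    {"dx": 0.061,"dy": -0.001,"dz": -0.023,"spin": 0,"jaw": 0.044},
  ],
)

```text
clock: 9.35
position: [0.6093, 0.3405, 0.1195]
ee_rot: [0.716, 0.022, 0.697, -0.021]
contact_force: [0.6, -0.5, -0.1]
opening: 0.0441
```

Call:
send_rows(
  increments=[
    {"dx": 0,"dy": 0,"dz": -0.002,"spin": 0,"jaw": 0.044},
    {"dx": 0,"dy": 0,"dz": -0.004,"spin": 0,"jaw": 0.044},
  ],
)

```text
clock: 9.55
position: [0.6059, 0.3412, 0.1225]
ee_rot: [0.717, 0.023, 0.696, -0.02]
contact_force: [2.3, 0.1, 1.3]
opening: 0.044
```

Call:
send_rows(
  increments=[
    {"dx": 0,"dy": 0,"dz": -0.002,"spin": 0,"jaw": 0.044},
    {"dx": 0,"dy": 0,"dz": -0.004,"spin": 0,"jaw": 0.044},
  ],
)

```text
clock: 9.75
position: [0.6023, 0.3416, 0.1239]
ee_rot: [0.718, 0.023, 0.695, -0.02]
contact_force: [1.5, 0.2, 0.3]
opening: 0.0442
```

Call:
send_rows(
  increments=[
    {"dx": 0,"dy": 0,"dz": -0.002,"spin": 0,"jaw": 0.044},
    {"dx": 0,"dy": 0,"dz": -0.004,"spin": 0,"jaw": 0.044},
  ],
)

```text
clock: 9.95
position: [0.5984, 0.3418, 0.1241]
ee_rot: [0.718, 0.023, 0.695, -0.02]
contact_force: [0.8, -0.4, 1.1]
opening: 0.0442
```

Call:
send_rows(
  increments=[
    {"dx": 0.006,"dy": 0,"dz": -0.01,"spin": 0,"jaw": 0.044},
    {"dx": 0.006,"dy": 0,"dz": -0.02,"spin": 0,"jaw": 0.044},
    {"dx": 0.006,"dy": 0,"dz": -0.03,"spin": 0,"jaw": 0.044},
    {"dx": 0.006,"dy": 0,"dz": -0.04,"spin": 0,"jaw": 0.044},
    {"dx": 0.006,"dy": 0,"dz": -0.046,"spin": 0,"jaw": 0.044},
  ],
)

```text
clock: 10.45
position: [0.5515, 0.3448, 0.1165]
ee_rot: [0.718, 0.023, 0.695, -0.02]
contact_force: [1.1, 0.2, -0.1]
opening: 0.0443
```

Call:
send_rows(
  increments=[
    {"dx": 0,"dy": 0,"dz": -0.002,"spin": 0,"jaw": 0.044},
    {"dx": 0,"dy": 0,"dz": -0.004,"spin": 0,"jaw": 0.044},
    {"dx": 0,"dy": 0,"dz": -0.006,"spin": 0,"jaw": 0.044},
    {"dx": 0,"dy": 0,"dz": -0.006,"spin": 0,"jaw": 0.044},
  ],
)

```text
clock: 10.85
position: [0.5468, 0.3452, 0.1164]
ee_rot: [0.719, 0.023, 0.694, -0.02]
contact_force: [5.1, 1.1, -2.3]
opening: 0.0439
```

Call:
send_rows(
  increments=[
    {"dx": 0,"dy": 0,"dz": -0.002,"spin": 0,"jaw": 0.044},
    {"dx": 0,"dy": 0,"dz": -0.003,"spin": 0,"jaw": 0.044},
    {"dx": 0,"dy": 0,"dz": -0.003,"spin": 0,"jaw": 0.044},
  ],
)

```text
clock: 11.15
position: [0.5467, 0.3452, 0.1163]
ee_rot: [0.721, 0.024, 0.692, -0.02]
contact_force: [11.2, 2.1, -3.9]
opening: 0.0442
```

Call:
send_rows(
  increments=[
    {"dx": 0,"dy": 0,"dz": 0.008,"spin": 0,"jaw": 0.044},
    {"dx": -0.045,"dy": 0,"dz": 0.008,"spin": 0,"jaw": 0.044},
    {"dx": -0.085,"dy": -0.04,"dz": 0.004,"spin": 0,"jaw": 0.05},
    {"dx": -0.085,"dy": -0.09,"dz": 0.002,"spin": -0.1,"jaw": 0.06},
    {"dx": -0.085,"dy": -0.14,"dz": 0.0,"spin": -0.2,"jaw": 0.06},
  ],
)

```text
clock: 11.65
position: [0.5354, 0.2093, 0.2028]
ee_rot: [0.721, -0.05, 0.689, 0.052]
contact_force: [0.3, -1.1, -0.3]
opening: 0.0592
```

```bash
cat > look.py <<'E'
from h import *
def pots(n):
    im,d,m=shot('top',n+'t',(200,140,460,300),3)
    W=cloud(m,d); hsv=cv2.cvtColor(im,cv2.COLOR_RGB2HSV)
    mask=((hsv[...,0]<25)&(hsv[...,1]>110)&(W[...,2]>.12)&(W[...,2]<.24)&(W[...,0]<.70)&(W[...,1]<.25)&(W[...,1]>-.15)).astype(np.uint8)
    k,l,stt,c=cv2.connectedComponentsWithStats(mask)
    for i in range(1,k):
        if stt[i,4]>60: z=np.nanmedian(W[l==i][:,2]); print('head',c[i].round(1),stt[i,4],'z %.3f'%z, at_z(m,*c[i],z).round(4))
    im2,d2,m2=shot('side',n+'s',(220,190,440,390),3.6)
    W2=cloud(m2,d2); rgb=im.astype(int)
    return im,W,m,W2,m2
def hook(W2,x,y):
    p=W2.reshape(-1,3); k=(np.hypot(p[:,0]-x,p[:,1]-y)<.03)
    a=p[k&(p[:,2]>.045)&(p[:,2]<.096)]
    if len(a)>5:
        u,s,vt=np.linalg.svd((a-a.mean(0))[:,:2]); print('hook',len(a),a.mean(0).round(4),'yaw',np.degrees(np.arctan(vt[0][1]/vt[0][0])).round(1))
def bar(n,W,m):
    p=W.reshape(-1,3); k=(abs(p[:,0]-.656)<.03)
    v=np.array([-.0775,.997]); q=p[:,:2]-[.656,.0735]; sgn=q@v; off=q@np.array([.997,.0775])
    for lo in (-.12,-.095,.03,.085,.105):
        a=p[(sgn>lo)&(sgn<lo+.012)&(abs(off)<.015)&(p[:,2]>.11)&(p[:,2]<.2)]
        if len(a): print('bar s %.3f zmax %.4f med %.4f n %d off %.4f'%(lo+.006,np.percentile(a[:,2],90),np.median(a[:,2]),len(a),np.median((a[:,:2]-[.656,.0735])@np.array([.997,.0775]))))
E
python3 -c "
from look import *
go(.548,.071,.19,9)
im,W,m,W2,m2=pots('p1')
bar('a',W,m)
for x in [(.533,.18),(.548,.071),(.559,-.003),(.5265,-.0865)]: hook(W2,*x)
"
```

```text
t 11.65 pos [0.5354 0.2093 0.2028] F [ 0.3  -1.14 -0.34] op 0.0592
toolx [ 0.045  0.006 -0.999] y [-0.143  0.99  -0.   ] z [0.989 0.143 0.046]
yaw 8.22 -> dx 0.0125 dy -0.1387 dz -0.0079 spin -0.014
head [396.6 246.4] 119 z 0.142 [ 0.5597 -0.0029  0.1419]
head [358.3 252.9] 119 z 0.142 [0.5482 0.0708 0.1422]
head [440.5 262.8] 117 z 0.142 [ 0.5267 -0.0863  0.1423]
bar s -0.114 zmax 0.1641 med 0.1609 n 34 off -0.0016
bar s -0.089 zmax 0.1638 med 0.1593 n 33 off -0.0009
bar s 0.036 zmax 0.1623 med 0.1600 n 31 off -0.0011
hook 124 [0.5282 0.1797 0.076 ] yaw 8.6
hook 156 [0.5422 0.0696 0.0751] yaw 8.9
hook 123 [ 0.5496 -0.0058  0.0769] yaw 10.1
hook 184 [ 0.5198 -0.0892  0.0761] yaw 24.3
```

View pics/p1t.png

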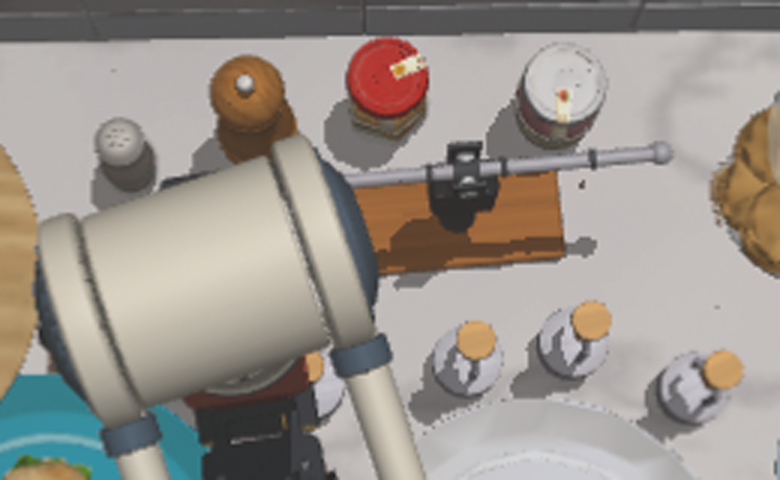

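Call:
send_rows(
  increments=[
    {"dx": 0.0,"dy": -0.05,"dz": 0,"spin": -0.014,"jaw": 0.06},
    {"dx": 0.01,"dy": -0.1,"dz": -0.005,"spin": -0.014,"jaw": 0.06},
    {"dx": 0.012,"dy": -0.139,"dz": -0.008,"spin": -0.014,"jaw": 0.06},
    {"dx": 0.012,"dy": -0.139,"dz": -0.008,"spin": -0.014,"jaw": 0.06},
  ],
)

```text
clock: 12.15
position: [0.5467, 0.062, 0.1888]
ee_rot: [0.72, -0.051, 0.691, 0.05]
contact_force: [-0.2, -0.1, -0.5]
opening: 0.06
```

```bash
python3 -c "
from h import *
go(.549,.071,.101,9)
"
```

```text
t 12.15 pos [0.5467 0.062  0.1888] F [-0.2  -0.07 -0.5 ] op 0.06
toolx [ 0.041  0.002 -0.999] y [-0.143  0.99  -0.004] z [0.989 0.143 0.041]
yaw 8.22 -> dx 0.0879 dy 0.0090 dz -0.0000 spin -0.014
```

Call:
send_rows(
  increments=[
    {"dx": 0.0,"dy": 0.008,"dz": 0,"spin": -0.014,"jaw": 0.06},
    {"dx": 0.02,"dy": 0.008,"dz": 0,"spin": -0.014,"jaw": 0.06},
    {"dx": 0.045,"dy": 0.008,"dz": 0,"spin": -0.014,"jaw": 0.06},
    {"dx": 0.045,"dy": 0.008,"dz": 0,"spin": -0.014,"jaw": 0.06},
  ],
)

```text
clock: 12.55
position: [0.5457, 0.0721, 0.14]
ee_rot: [0.717, -0.057, 0.692, 0.056]
contact_force: [-0.0, 0.6, -0.6]
opening: 0.0604
```

```bash
python3 -c "
from h import *
go(.549,.071,.101,9)
shot('wrist','w5')
"
```

```text
t 12.55 pos [0.5457 0.0721 0.14  ] F [-0.04  0.63 -0.55] op 0.0604
toolx [ 0.035  0.002 -0.999] y [-0.159  0.987 -0.004] z [0.987 0.159 0.035]
yaw 9.17 -> dx 0.0391 dy -0.0015 dz 0.0018 spin 0.003
```

View pics/w5.png

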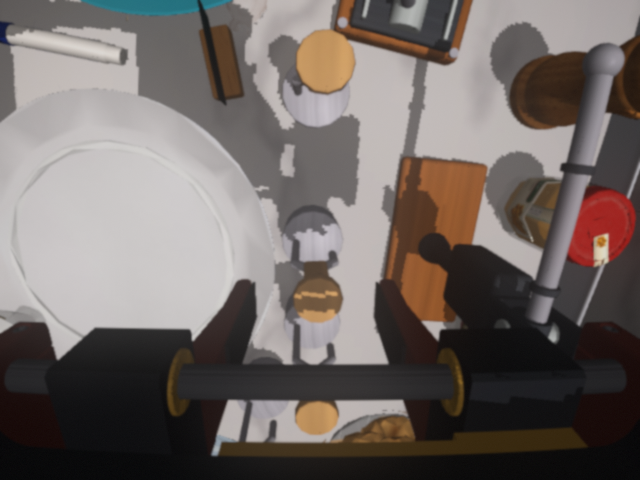

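Call:
send_rows(
  increments=[
    {"dx": 0.02,"dy": -0.001,"dz": 0.002,"spin": 0,"jaw": 0.06},
    {"dx": 0.039,"dy": -0.001,"dz": 0.002,"spin": 0,"jaw": 0.06},
    {"dx": 0.039,"dy": -0.001,"dz": 0.002,"spin": 0,"jaw": 0.03},
    {"dx": 0.039,"dy": -0.001,"dz": 0.002,"spin": 0,"jaw": 0.01},
    {"dx": 0.039,"dy": -0.001,"dz": 0.002,"spin": 0,"jaw": 0.005},
  ],
  force=25,
)

```text
clock: 13.1
position: [0.5508, 0.0718, 0.1056]
ee_rot: [0.719, -0.057, 0.69, 0.056]
contact_force: [-0.1, -0.2, 0.3]
opening: 0.0394
```

Call:
send_rows(
  increments=[
    {"dx": 0,"dy": 0,"dz": 0,"spin": 0,"jaw": 0.005},
    {"dx": 0,"dy": 0,"dz": 0,"spin": 0,"jaw": 0.005},
    {"dx": 0,"dy": 0,"dz": 0,"spin": 0,"jaw": 0.005},
  ],
)

```text
clock: 13.4
position: [0.5515, 0.0719, 0.1073]
ee_rot: [0.72, -0.057, 0.69, 0.056]
contact_force: [-1.1, -0.1, 6.0]
opening: 0.0248
```

Call:
send_rows(
  increments=[
    {"dx": 0,"dy": 0,"dz": 0,"spin": 0,"jaw": 0.05},
    {"dx": 0.004,"dy": 0,"dz": -0.001,"spin": 0,"jaw": 0.05},
    {"dx": 0.008,"dy": 0,"dz": -0.001,"spin": 0,"jaw": 0.05},
    {"dx": 0.008,"dy": 0,"dz": -0.001,"spin": 0,"jaw": 0.05},
  ],
)

```text
clock: 13.8
position: [0.5502, 0.0716, 0.0977]
ee_rot: [0.719, -0.057, 0.69, 0.056]
contact_force: [-0.5, 0.5, -0.4]
opening: 0.0494
```

```bash
python3 -c "
from look import *
go(.550,.071,.099,9)
shot('wrist','w6')
shot('side','s6',(220,190,440,390),3.6)
"
```

```text
t 13.8 pos [0.5502 0.0716 0.0977] F [-0.46  0.45 -0.38] op 0.0494
toolx [ 0.04   0.002 -0.999] y [-0.159  0.987 -0.004] z [0.986 0.16  0.04 ]
yaw 9.19 -> dx -0.0014 dy -0.0006 dz -0.0002 spin 0.003
```

View pics/s6.png

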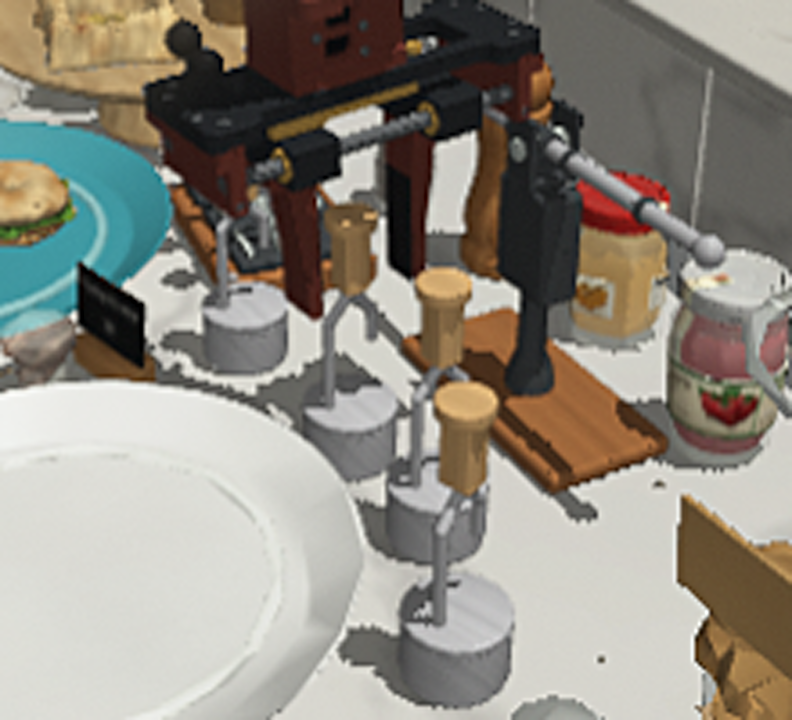

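Call:
send_rows(
  increments=[
    {"dx": 0,"dy": -0.0005,"dz": -0.001,"spin": 0,"jaw": 0.005},
    {"dx": 0,"dy": -0.0005,"dz": -0.001,"spin": 0,"jaw": 0.005},
    {"dx": 0,"dy": -0.0005,"dz": -0.001,"spin": 0,"jaw": 0.005},
    {"dx": 0,"dy": -0.0005,"dz": -0.001,"spin": 0,"jaw": 0.005},
    {"dx": 0,"dy": -0.0005,"dz": -0.001,"spin": 0,"jaw": 0.005},
  ],
  force=25,
)

```text
clock: 14.4
position: [0.5496, 0.0711, 0.0986]
ee_rot: [0.719, -0.057, 0.69, 0.056]
contact_force: [-1.2, 0.4, -0.0]
opening: 0.0251
```

Call:
send_rows(
  increments=[
    {"dx": 0,"dy": 0,"dz": 0,"spin": 0,"jaw": 0.005},
    {"dx": 0,"dy": 0,"dz": 0,"spin": 0,"jaw": 0.005},
    {"dx": 0,"dy": 0,"dz": 0,"spin": 0,"jaw": 0.005},
    {"dx": 0,"dy": 0,"dz": 0,"spin": 0,"jaw": 0.005},
  ],
)

```text
clock: 14.8
position: [0.5496, 0.071, 0.0986]
ee_rot: [0.719, -0.057, 0.69, 0.056]
contact_force: [-0.6, -0.5, 0.5]
opening: 0.0247
```

```bash
python3 -c "
from look import *
shot('side','s7',(270,200,370,300),6)
"
```

```text
(no output)
```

View pics/s7.png

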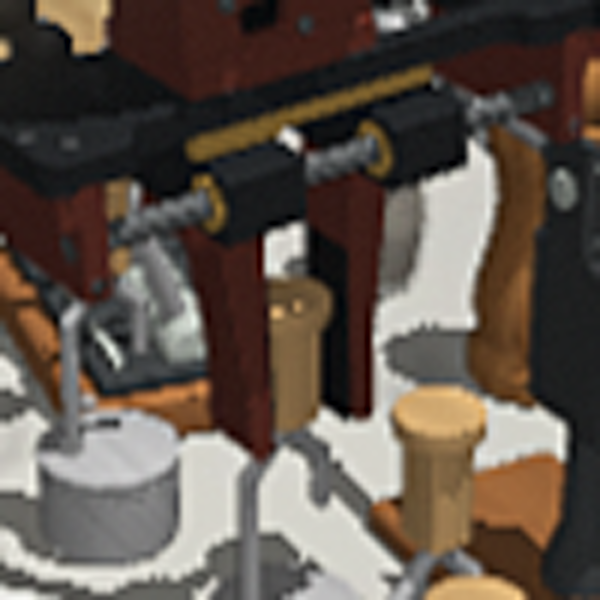

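Call:
send_rows(
  increments=[
    {"dx": 0,"dy": 0,"dz": 0,"spin": 0,"jaw": 0.04},
    {"dx": 0.001,"dy": 0,"dz": 0,"spin": 0,"jaw": 0.04},
    {"dx": 0.004,"dy": 0,"dz": 0,"spin": 0,"jaw": 0.04},
    {"dx": 0.004,"dy": 0,"dz": 0,"spin": 0,"jaw": 0.005},
    {"dx": 0.004,"dy": 0,"dz": 0,"spin": 0,"jaw": 0.005},
  ],
)

```text
clock: 15.35
position: [0.5497, 0.0711, 0.0943]
ee_rot: [0.719, -0.057, 0.69, 0.056]
contact_force: [0.0, -0.5, -0.2]
opening: 0.0275
```

Call:
send_rows(
  increments=[
    {"dx": 0,"dy": 0,"dz": 0,"spin": 0,"jaw": 0.005},
    {"dx": 0,"dy": 0,"dz": 0,"spin": 0,"jaw": 0.005},
    {"dx": 0,"dy": 0,"dz": 0,"spin": 0,"jaw": 0.005},
  ],
)

```text
clock: 15.65
position: [0.5497, 0.071, 0.0944]
ee_rot: [0.719, -0.057, 0.69, 0.056]
contact_force: [-0.2, 0.2, 0.8]
opening: 0.0251
```

Call:
send_rows(
  increments=[
    {"dx": 0,"dy": 0,"dz": 0,"spin": 0,"jaw": 0.005},
    {"dx": -0.01,"dy": 0,"dz": 0,"spin": 0,"jaw": 0.005},
    {"dx": -0.02,"dy": 0,"dz": 0,"spin": 0,"jaw": 0.005},
    {"dx": -0.03,"dy": 0,"dz": 0,"spin": 0,"jaw": 0.005},
    {"dx": -0.03,"dy": 0,"dz": 0,"spin": 0,"jaw": 0.005},
  ],
  force=45,
)

```text
clock: 16.15
position: [0.5495, 0.071, 0.1272]
ee_rot: [0.721, -0.057, 0.689, 0.056]
contact_force: [0.4, 0.2, -1.2]
opening: 0.0245
```

```bash
python3 -c "
from look import *
st()
shot('side','s8',(250,180,390,300),5)
"
```

```text
t 16.15 pos [0.5495 0.071  0.1272] F [ 0.36  0.25 -1.22] op 0.0245
toolx [ 0.045  0.003 -0.999] y [-0.16   0.987 -0.005] z [0.986 0.16  0.045]
```

View pics/s8.png

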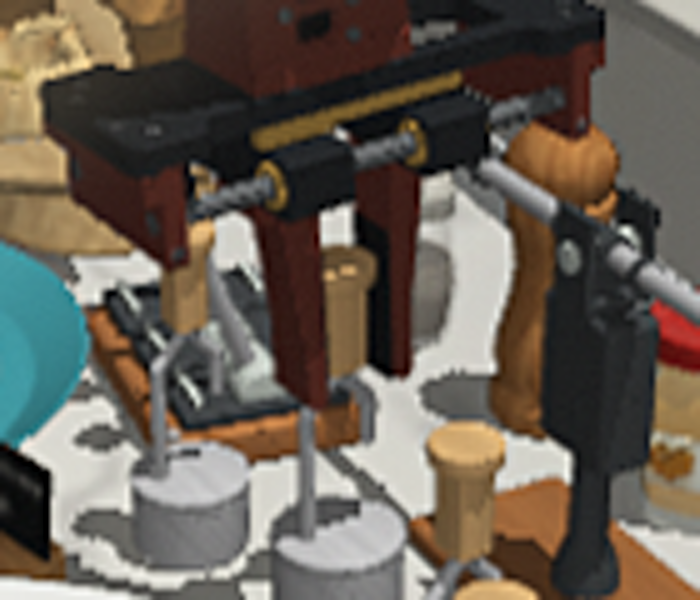

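```bash
python3 -c "
from h import *
go(.609,.122,.2,4.4)
"
```

```text
t 16.2 pos [0.5492 0.071  0.126 ] F [-0.18 -0.38 -1.84] op 0.0244
toolx [ 0.044  0.003 -0.999] y [-0.16   0.987 -0.004] z [0.986 0.16  0.044]
yaw 9.19 -> dx -0.0712 dy 0.0404 dz 0.0704 spin 0.084
```

Call:
send_rows(
  increments=[
    {"dx": -0.02,"dy": 0,"dz": 0.003,"spin": 0,"jaw": 0.005},
    {"dx": -0.045,"dy": 0.005,"dz": 0.01,"spin": 0.03,"jaw": 0.005},
    {"dx": -0.065,"dy": 0.02,"dz": 0.03,"spin": 0.06,"jaw": 0.005},
    {"dx": -0.071,"dy": 0.034,"dz": 0.053,"spin": 0.084,"jaw": 0.005},
    {"dx": -0.071,"dy": 0.04,"dz": 0.066,"spin": 0.084,"jaw": 0.005},
  ],
)

```text
clock: 16.7
position: [0.6061, 0.1222, 0.2012]
ee_rot: [0.723, -0.026, 0.69, 0.028]
contact_force: [-1.0, -0.5, -1.6]
opening: 0.0246
```

Call:
send_rows(
  increments=[
    {"dx": 0,"dy": 0,"dz": 0,"spin": 0,"jaw": 0.005},
    {"dx": 0,"dy": 0,"dz": 0,"spin": 0,"jaw": 0.005},
  ],
)

```text
clock: 16.9
position: [0.6058, 0.1222, 0.2004]
ee_rot: [0.722, -0.027, 0.69, 0.028]
contact_force: [-0.3, 0.2, -0.4]
opening: 0.0244
```

```bash
python3 -c "
from look import *
go(.654,.1253,.199,4.4)
shot('side','s9',(250,160,410,280),5)
shot('top','t9',(280,160,420,280),5)
"
```

```text
t 16.9 pos [0.6058 0.1222 0.2004] F [-0.26  0.18 -0.38] op 0.0244
toolx [ 0.045  0.003 -0.999] y [-0.077  0.997 -0.   ] z [0.996 0.077 0.045]
yaw 4.4 -> dx 0.0036 dy -0.0006 dz 0.0482 spin 0.000
```

View pics/s9.png

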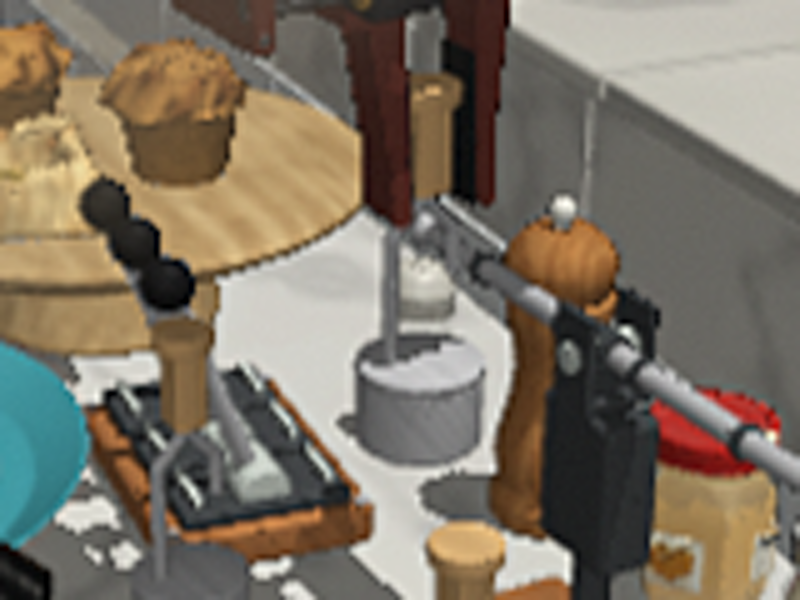

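View pics/t9.png

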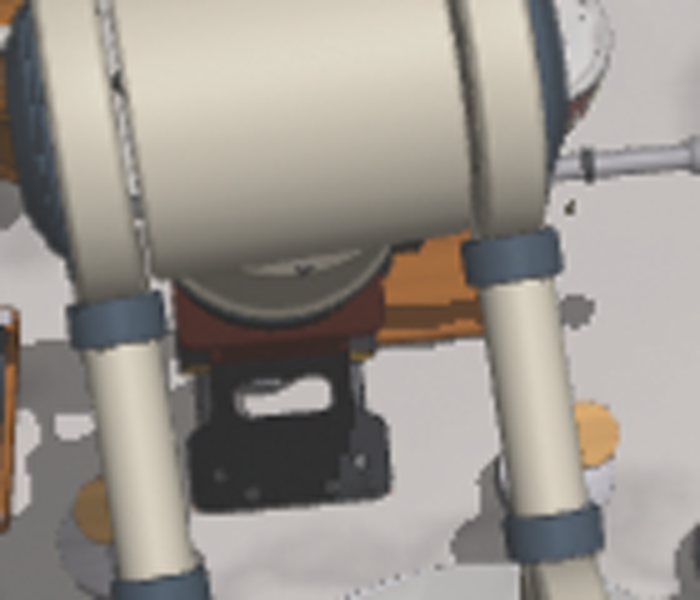

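Call:
send_rows(
  increments=[
    {"dx": 0.002,"dy": 0,"dz": 0.01,"spin": 0,"jaw": 0.005},
    {"dx": 0.002,"dy": 0,"dz": 0.02,"spin": 0,"jaw": 0.005},
    {"dx": 0.003,"dy": 0,"dz": 0.03,"spin": 0,"jaw": 0.005},
    {"dx": 0.003,"dy": 0,"dz": 0.04,"spin": 0,"jaw": 0.005},
    {"dx": 0.003,"dy": 0,"dz": 0.045,"spin": 0,"jaw": 0.005},
  ],
)

```text
clock: 17.5
position: [0.6513, 0.1249, 0.1993]
ee_rot: [0.722, -0.026, 0.69, 0.027]
contact_force: [0.0, -0.0, -0.9]
opening: 0.0245
```

```bash
python3 -c "
from look import *
go(.654,.1253,.199,4.4)
shot('side','s10',(250,160,410,280),5)
"
```

```text
t 17.5 pos [0.6513 0.1249 0.1993] F [ 0.   -0.01 -0.88] op 0.0245
toolx [ 0.045  0.003 -0.999] y [-0.076  0.997 -0.   ] z [0.996 0.076 0.045]
yaw 4.34 -> dx 0.0004 dy 0.0002 dz 0.0027 spin -0.001
```

View pics/s10.png

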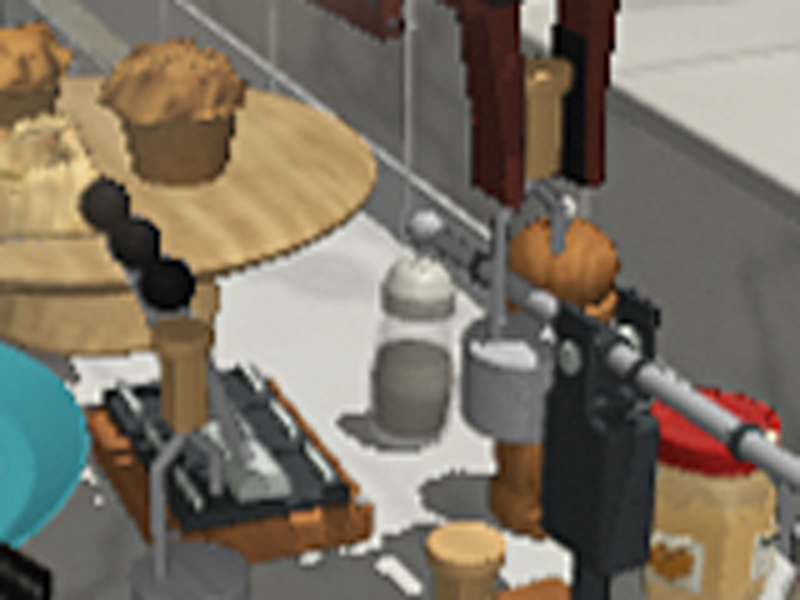

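Call:
send_rows(
  increments=[
    {"dx": 0,"dy": 0,"dz": 0.003,"spin": 0,"jaw": 0.005},
    {"dx": 0.008,"dy": 0,"dz": 0.003,"spin": 0,"jaw": 0.005},
    {"dx": 0.016,"dy": 0,"dz": 0.003,"spin": 0,"jaw": 0.005},
    {"dx": 0.024,"dy": 0,"dz": 0.003,"spin": 0,"jaw": 0.005},
    {"dx": 0.03,"dy": 0,"dz": 0.003,"spin": 0,"jaw": 0.005},
  ],
)

```text
clock: 18.05
position: [0.6554, 0.1252, 0.1678]
ee_rot: [0.722, -0.026, 0.691, 0.027]
contact_force: [-0.1, 0.0, -1.4]
opening: 0.0247
```

Call:
send_rows(
  increments=[
    {"dx": 0.001,"dy": 0,"dz": 0,"spin": 0,"jaw": 0.005},
    {"dx": 0.003,"dy": 0,"dz": 0,"spin": 0,"jaw": 0.005},
    {"dx": 0.003,"dy": 0,"dz": 0,"spin": 0,"jaw": 0.005},
  ],
)

```text
clock: 18.35
position: [0.6552, 0.1252, 0.1648]
ee_rot: [0.722, -0.026, 0.691, 0.027]
contact_force: [-1.5, -0.2, 0.0]
opening: 0.0243
```

```bash
python3 -c "
from look import *
go(.654,.1253,.163,4.4)
shot('side','s11',(250,160,410,280),5)
"
```

```text
t 18.35 pos [0.6552 0.1252 0.1648] F [-1.53 -0.17  0.03] op 0.0243
toolx [ 0.043  0.003 -0.999] y [-0.076  0.997 -0.001] z [0.996 0.076 0.043]
yaw 4.35 -> dx 0.0018 dy 0.0002 dz -0.0013 spin -0.001
```

View pics/s11.png

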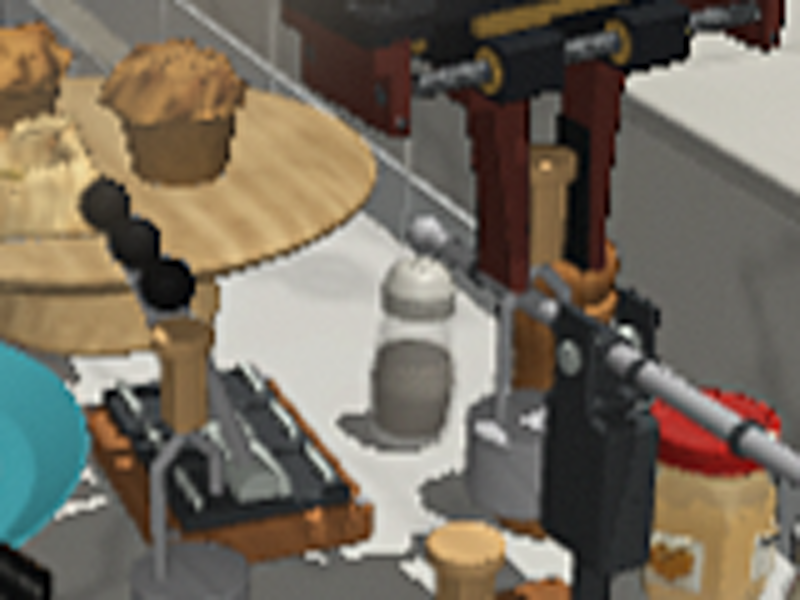

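Call:
send_rows(
  increments=[
    {"dx": 0.002,"dy": 0,"dz": 0,"spin": 0,"jaw": 0.005},
    {"dx": 0.003,"dy": 0,"dz": 0,"spin": 0,"jaw": 0.005},
    {"dx": 0.004,"dy": 0,"dz": 0,"spin": 0,"jaw": 0.005},
    {"dx": 0.004,"dy": 0,"dz": 0,"spin": 0,"jaw": 0.03},
    {"dx": 0.004,"dy": 0,"dz": 0,"spin": 0,"jaw": 0.05},
  ],
)

```text
clock: 18.9
position: [0.6558, 0.1252, 0.1608]
ee_rot: [0.722, -0.026, 0.691, 0.027]
contact_force: [-0.2, -0.4, -0.4]
opening: 0.0351
```

Call:
send_rows(
  increments=[
    {"dx": 0,"dy": 0,"dz": 0,"spin": 0,"jaw": 0.056},
    {"dx": 0,"dy": 0,"dz": 0,"spin": 0,"jaw": 0.056},
    {"dx": 0,"dy": 0,"dz": 0,"spin": 0,"jaw": 0.056},
  ],
)

```text
clock: 19.2
position: [0.6559, 0.1252, 0.1606]
ee_rot: [0.722, -0.026, 0.691, 0.027]
contact_force: [1.0, 0.4, 0.9]
opening: 0.0555
```

```bash
python3 -c "
from look import *
st()
shot('side','s12',(250,160,410,280),5)
"
```

```text
t 19.2 pos [0.6559 0.1252 0.1606] F [0.96 0.44 0.87] op 0.0555
toolx [ 0.044  0.003 -0.999] y [-0.076  0.997 -0.001] z [0.996 0.076 0.044]
```

View pics/s12.png

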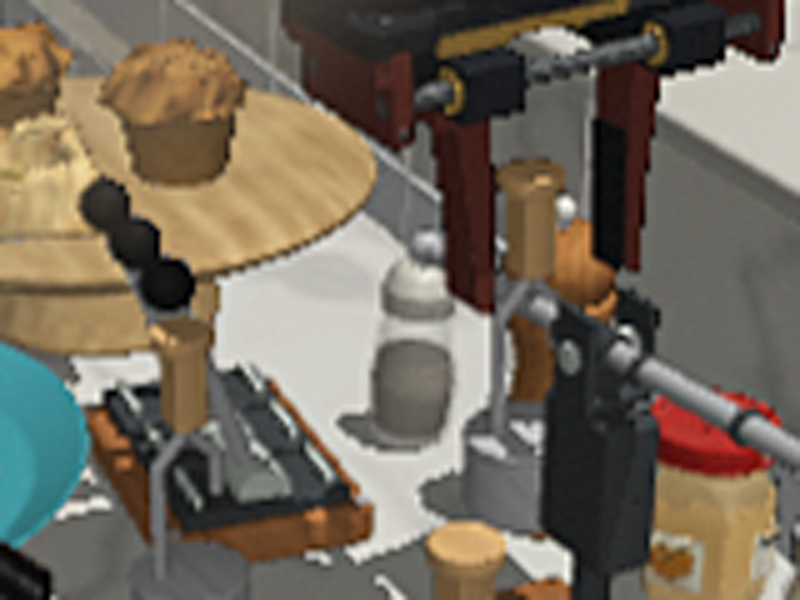

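Call:
send_rows(
  increments=[
    {"dx": -0.04,"dy": 0,"dz": 0,"spin": 0,"jaw": 0.056},
    {"dx": -0.08,"dy": 0,"dz": 0,"spin": 0,"jaw": 0.06},
    {"dx": -0.08,"dy": -0.04,"dz": -0.02,"spin": 0,"jaw": 0.06},
    {"dx": -0.08,"dy": -0.09,"dz": -0.04,"spin": -0.1,"jaw": 0.06},
    {"dx": -0.08,"dy": -0.13,"dz": -0.07,"spin": -0.2,"jaw": 0.06},
  ],
)

```text
clock: 19.75
position: [0.5943, -0.0082, 0.2376]
ee_rot: [0.716, -0.1, 0.684, 0.097]
contact_force: [0.5, -0.6, -0.1]
opening: 0.0601
```

```bash
python3 -c "
from look import *
go(.5285,-.0865,.16,24)
im,W,m,W2,m2=pots('p2')
bar('a',W,m)
for x in [(.533,.18),(.559,-.003),(.5265,-.0865)]: hook(W2,*x)
"
```

```text
t 19.75 pos [ 0.5943 -0.0082  0.2376] F [ 0.47 -0.57 -0.14] op 0.0601
toolx [ 0.045  0.002 -0.999] y [-0.277  0.961 -0.01 ] z [0.96  0.277 0.044]
yaw 16.08 -> dx 0.0744 dy -0.0562 dz -0.0882 spin -0.138
head [329.1 193.2] 135 z 0.207 [0.6507 0.1254 0.2072]
head [301.1 261.5] 120 z 0.142 [0.5333 0.1803 0.1422]
head [440.7 263.8] 94 z 0.142 [ 0.5249 -0.0867  0.1416]
bar s 0.036 zmax 0.1605 med 0.1584 n 31 off -0.0015
bar s 0.091 zmax 0.1586 med 0.1551 n 32 off -0.0017
bar s 0.111 zmax 0.1564 med 0.1537 n 31 off -0.0022
hook 125 [0.5281 0.1796 0.0759] yaw 8.2
hook 124 [ 0.5497 -0.0056  0.0772] yaw 10.7
hook 183 [ 0.5196 -0.0893  0.0755] yaw 24.2
```

View pics/p2s.png

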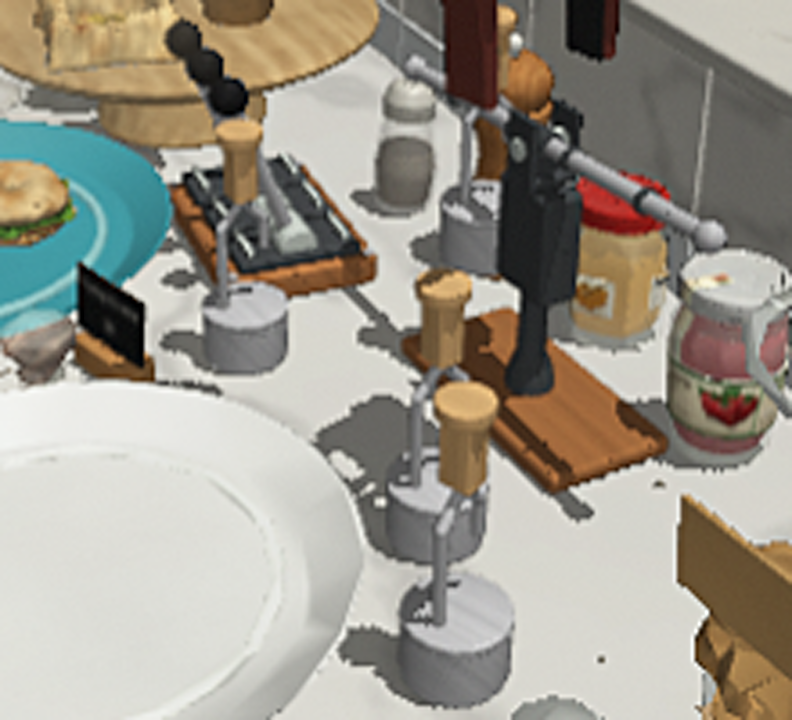

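Call:
send_rows(
  increments=[
    {"dx": 0.01,"dy": -0.035,"dz": -0.045,"spin": -0.1,"jaw": 0.06},
    {"dx": 0.03,"dy": -0.056,"dz": -0.088,"spin": -0.138,"jaw": 0.06},
    {"dx": 0.05,"dy": -0.056,"dz": -0.088,"spin": -0.138,"jaw": 0.06},
    {"dx": 0.06,"dy": -0.056,"dz": -0.088,"spin": -0.138,"jaw": 0.06},
    {"dx": 0.06,"dy": -0.056,"dz": -0.088,"spin": -0.138,"jaw": 0.06},
  ],
)

```text
clock: 20.35
position: [0.5251, -0.0883, 0.1732]
ee_rot: [0.706, -0.146, 0.678, 0.142]
contact_force: [0.6, 1.4, 0.2]
opening: 0.0601
```

```bash
python3 -c "
from look import *
go(.5285,-.0865,.098,24)
"
```

```text
t 20.35 pos [ 0.5251 -0.0883  0.1732] F [0.63 1.37 0.16] op 0.0601
toolx [ 0.041  0.002 -0.999] y [-0.399  0.917 -0.015] z [0.916 0.399 0.039]
yaw 23.55 -> dx 0.0753 dy 0.0014 dz 0.0010 spin -0.008
```

Call:
send_rows(
  increments=[
    {"dx": 0.02,"dy": 0.001,"dz": 0.001,"spin": -0.008,"jaw": 0.06},
    {"dx": 0.045,"dy": 0.001,"dz": 0.001,"spin": -0.008,"jaw": 0.06},
    {"dx": 0.065,"dy": 0.001,"dz": 0.001,"spin": -0.008,"jaw": 0.06},
    {"dx": 0.076,"dy": 0.001,"dz": 0.001,"spin": -0.008,"jaw": 0.06},
    {"dx": 0.076,"dy": 0.001,"dz": 0.001,"spin": -0.008,"jaw": 0.06},
  ],
)

```text
clock: 20.85
position: [0.5289, -0.0859, 0.0963]
ee_rot: [0.705, -0.149, 0.678, 0.145]
contact_force: [0.6, -0.6, 0.1]
opening: 0.0599
```

```bash
python3 -c "
from look import *
go(.5285,-.0865,.096,24)
shot('side','s13',(290,220,410,340),5)
"
```

```text
t 20.85 pos [ 0.5289 -0.0859  0.0963] F [ 0.62 -0.58  0.07] op 0.0599
toolx [ 0.039  0.003 -0.999] y [-0.407  0.913 -0.014] z [0.912 0.408 0.037]
yaw 24.08 -> dx 0.0003 dy -0.0004 dz -0.0006 spin 0.001
```

View pics/s13.png

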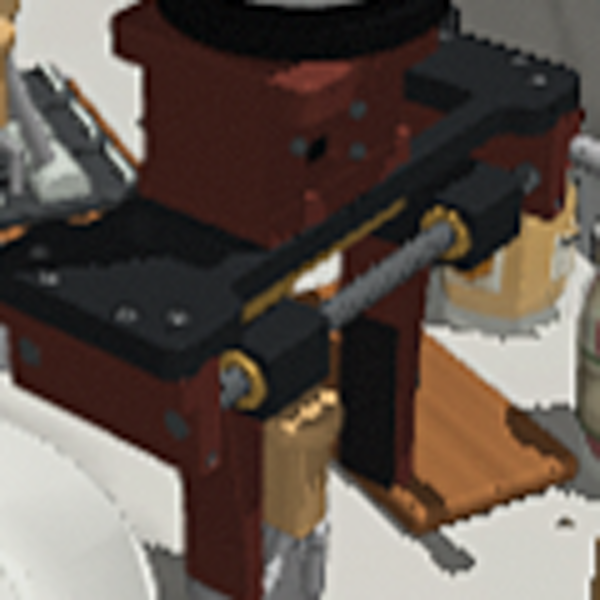

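Call:
send_rows(
  increments=[
    {"dx": 0,"dy": 0,"dz": 0,"spin": 0,"jaw": 0.005},
    {"dx": 0,"dy": 0,"dz": 0,"spin": 0,"jaw": 0.005},
    {"dx": 0,"dy": 0,"dz": 0,"spin": 0,"jaw": 0.005},
    {"dx": 0,"dy": 0,"dz": 0,"spin": 0,"jaw": 0.005},
    {"dx": 0,"dy": 0,"dz": 0,"spin": 0,"jaw": 0.005},
  ],
  force=45,
)

```text
clock: 21.4
position: [0.5294, -0.0863, 0.0981]
ee_rot: [0.706, -0.15, 0.677, 0.145]
contact_force: [-0.1, -0.2, 1.8]
opening: 0.0247
```

Call:
send_rows(
  increments=[
    {"dx": 0,"dy": 0,"dz": 0,"spin": 0,"jaw": 0.005},
    {"dx": 0,"dy": 0,"dz": 0,"spin": 0,"jaw": 0.005},
    {"dx": 0,"dy": 0,"dz": 0,"spin": 0,"jaw": 0.005},
  ],
)

```text
clock: 21.7
position: [0.5294, -0.0863, 0.0981]
ee_rot: [0.706, -0.15, 0.677, 0.145]
contact_force: [-1.1, 0.0, 0.0]
opening: 0.0251
```

```bash
python3 -c "
from look import *
go(.620,-.0395,.206,4.4)
"
```

```text
t 21.7 pos [ 0.5294 -0.0863  0.0981] F [-1.1   0.03  0.03] op 0.0251
toolx [ 0.042  0.002 -0.999] y [-0.407  0.913 -0.015] z [0.912 0.407 0.039]
yaw 24.06 -> dx -0.1039 dy 0.0042 dz 0.1059 spin 0.343
```

Call:
send_rows(
  increments=[
    {"dx": -0.03,"dy": 0,"dz": 0,"spin": 0,"jaw": 0.005},
    {"dx": -0.06,"dy": 0,"dz": 0,"spin": 0,"jaw": 0.005},
    {"dx": -0.09,"dy": 0,"dz": 0.015,"spin": 0.1,"jaw": 0.005},
    {"dx": -0.107,"dy": 0,"dz": 0.035,"spin": 0.2,"jaw": 0.005},
    {"dx": -0.107,"dy": 0,"dz": 0.06,"spin": 0.343,"jaw": 0.005},
  ],
)

```text
clock: 22.2
position: [0.5811, -0.0623, 0.2114]
ee_rot: [0.723, -0.025, 0.69, 0.025]
contact_force: [0.6, -0.1, 0.2]
opening: 0.0247
```

```bash
python3 -c "
from look import *
go(.620,-.0395,.209,4.4)
"
```

```text
t 22.2 pos [ 0.5811 -0.0623  0.2114] F [ 0.65 -0.13  0.15] op 0.0247
toolx [ 0.047  0.001 -0.999] y [-0.071  0.997 -0.003] z [0.996 0.071 0.047]
yaw 4.08 -> dx 0.0043 dy 0.0200 dz 0.0403 spin -0.006
```

Call:
send_rows(
  increments=[
    {"dx": 0.002,"dy": 0.01,"dz": 0.015,"spin": -0.006,"jaw": 0.005},
    {"dx": 0.004,"dy": 0.02,"dz": 0.03,"spin": -0.006,"jaw": 0.005},
    {"dx": 0.004,"dy": 0.02,"dz": 0.036,"spin": -0.006,"jaw": 0.005},
    {"dx": 0.004,"dy": 0.02,"dz": 0.037,"spin": -0.006,"jaw": 0.005},
  ],
)

```text
clock: 22.6
position: [0.6168, -0.0398, 0.2083]
ee_rot: [0.723, -0.028, 0.69, 0.027]
contact_force: [-0.5, 0.1, -1.2]
opening: 0.0246
```

```bash
python3 -c "
from look import *
go(.6645,-.0362,.209,4.4)
shot('side','s14',(290,180,410,300),5)
"
```

```text
t 22.6 pos [ 0.6168 -0.0398  0.2083] F [-0.53  0.12 -1.19] op 0.0246
toolx [ 0.046  0.001 -0.999] y [-0.078  0.997 -0.003] z [0.996 0.078 0.046]
yaw 4.45 -> dx 0.0015 dy -0.0001 dz 0.0478 spin 0.001
```

View pics/s14.png

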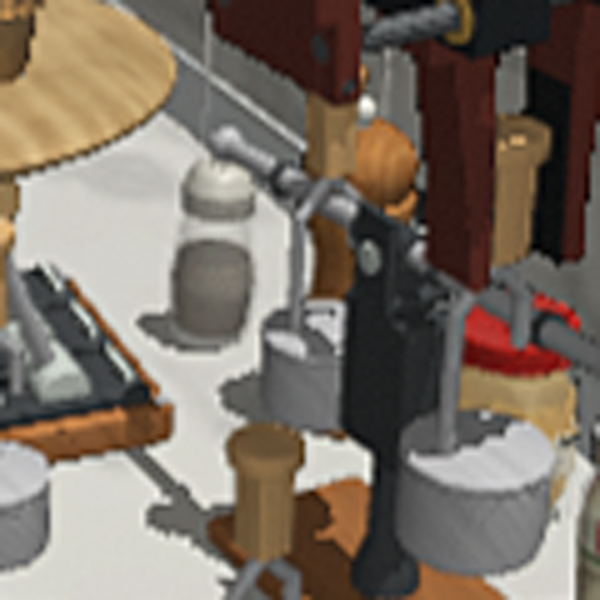

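Call:
send_rows(
  increments=[
    {"dx": 0.001,"dy": 0,"dz": 0.012,"spin": 0,"jaw": 0.005},
    {"dx": 0.001,"dy": 0,"dz": 0.024,"spin": 0,"jaw": 0.005},
    {"dx": 0.001,"dy": 0,"dz": 0.034,"spin": 0,"jaw": 0.005},
    {"dx": 0.001,"dy": 0,"dz": 0.043,"spin": 0,"jaw": 0.005},
    {"dx": 0.001,"dy": 0,"dz": 0.046,"spin": 0,"jaw": 0.005},
  ],
)

```text
clock: 23.15
position: [0.6626, -0.0371, 0.2095]
ee_rot: [0.723, -0.028, 0.69, 0.027]
contact_force: [-0.5, 0.0, -1.9]
opening: 0.025
```

```bash
python3 -c "
from look import *
go(.6645,-.0362,.173,4.4)
shot('side','s15',(290,180,410,300),5)
"
```

```text
t 23.15 pos [ 0.6626 -0.0371  0.2095] F [-0.48  0.02 -1.89] op 0.025
toolx [ 0.046  0.    -0.999] y [-0.076  0.997 -0.003] z [0.996 0.076 0.046]
yaw 4.39 -> dx 0.0366 dy 0.0009 dz 0.0003 spin -0.000
```

View pics/s15.png

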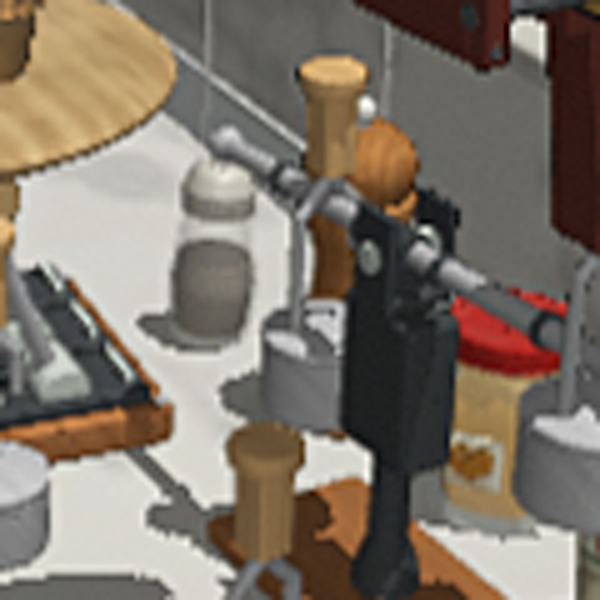

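Cropped off; look with a shifted crop.

```bash
python3 -c "
from look import *
shot('side','s16',(330,160,470,300),4.2)
"
```

```text
(no output)
```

View pics/s16.png

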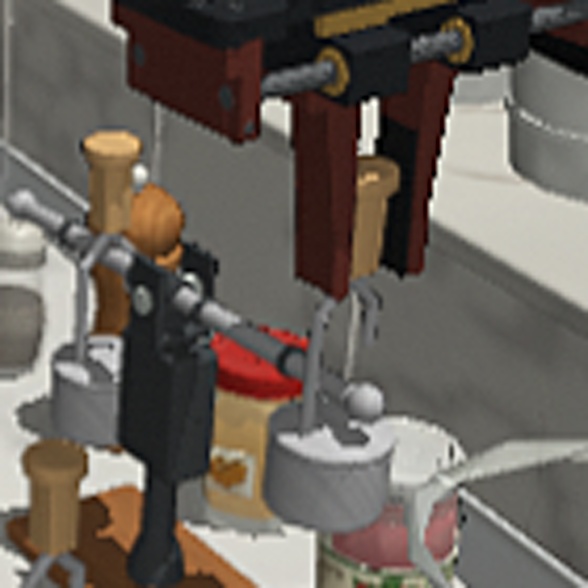

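Call:
send_rows(
  increments=[
    {"dx": 0.008,"dy": 0.001,"dz": 0,"spin": 0,"jaw": 0.005},
    {"dx": 0.016,"dy": 0.001,"dz": 0,"spin": 0,"jaw": 0.005},
    {"dx": 0.024,"dy": 0.001,"dz": 0,"spin": 0,"jaw": 0.005},
    {"dx": 0.03,"dy": 0.001,"dz": 0,"spin": 0,"jaw": 0.005},
    {"dx": 0.034,"dy": 0.001,"dz": 0,"spin": 0,"jaw": 0.005},
  ],
)

```text
clock: 23.75
position: [0.6634, -0.0358, 0.1743]
ee_rot: [0.722, -0.028, 0.691, 0.027]
contact_force: [0.2, -0.1, -1.4]
opening: 0.0245
```

Call:
send_rows(
  increments=[
    {"dx": 0.002,"dy": 0,"dz": 0,"spin": 0,"jaw": 0.005},
    {"dx": 0.005,"dy": 0,"dz": 0,"spin": 0,"jaw": 0.005},
    {"dx": 0.005,"dy": 0,"dz": 0,"spin": 0,"jaw": 0.005},
  ],
)

```text
clock: 24.05
position: [0.6638, -0.0358, 0.1691]
ee_rot: [0.722, -0.028, 0.691, 0.027]
contact_force: [1.3, 0.3, -1.0]
opening: 0.0248
```

```bash
python3 -c "
from look import *
st()
shot('side','s17',(330,160,470,300),4.2)
"
```

```text
t 24.05 pos [ 0.6638 -0.0358  0.1691] F [ 1.33  0.33 -0.97] op 0.0248
toolx [ 0.045  0.001 -0.999] y [-0.077  0.997 -0.003] z [0.996 0.077 0.044]
```

View pics/s17.png

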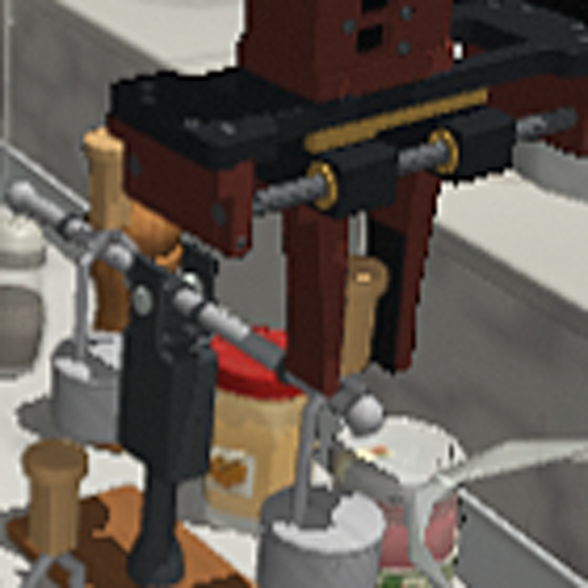

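Call:
send_rows(
  increments=[
    {"dx": 0.002,"dy": 0,"dz": 0,"spin": 0,"jaw": 0.005},
    {"dx": 0.004,"dy": 0,"dz": 0,"spin": 0,"jaw": 0.005},
    {"dx": 0.006,"dy": 0,"dz": 0,"spin": 0,"jaw": 0.005},
    {"dx": 0.008,"dy": 0,"dz": 0,"spin": 0,"jaw": 0.005},
    {"dx": 0.008,"dy": 0,"dz": 0,"spin": 0,"jaw": 0.005},
  ],
)

```text
clock: 24.6
position: [0.6642, -0.0358, 0.161]
ee_rot: [0.722, -0.028, 0.691, 0.027]
contact_force: [1.1, -0.9, 0.3]
opening: 0.0244
```

```bash
python3 -c "
from look import *
st()
shot('side','s18',(330,160,470,300),4.2)
"
```

```text
t 24.6 pos [ 0.6642 -0.0358  0.161 ] F [ 1.13 -0.85  0.32] op 0.0244
toolx [ 0.045  0.001 -0.999] y [-0.077  0.997 -0.003] z [0.996 0.077 0.045]
```

View pics/s18.png

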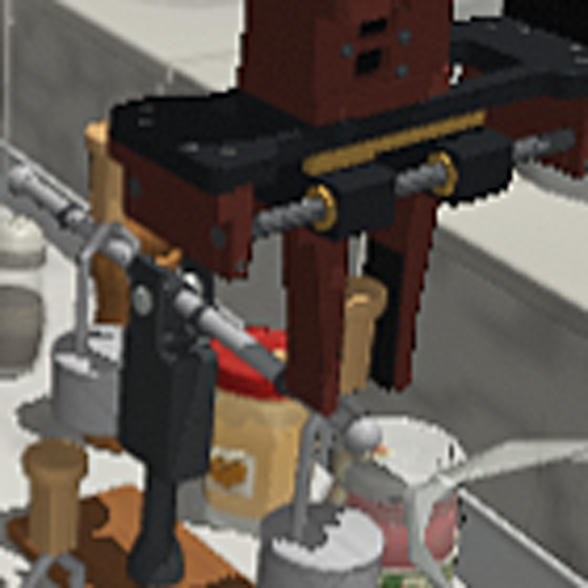

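Bar follows the hook down on the right (ball at 365,433); release.

Call:
send_rows(
  increments=[
    {"dx": 0,"dy": 0,"dz": 0,"spin": 0,"jaw": 0.03},
    {"dx": 0,"dy": 0,"dz": 0,"spin": 0,"jaw": 0.04},
    {"dx": 0,"dy": 0,"dz": 0,"spin": 0,"jaw": 0.056},
    {"dx": 0,"dy": 0,"dz": 0,"spin": 0,"jaw": 0.056},
    {"dx": 0,"dy": 0,"dz": 0,"spin": 0,"jaw": 0.056},
  ],
)

```text
clock: 25.15
position: [0.6642, -0.0358, 0.1611]
ee_rot: [0.722, -0.028, 0.691, 0.027]
contact_force: [0.2, 0.9, -1.7]
opening: 0.0554
```

```bash
python3 -c "
from look import *
st()
shot('side','s19',(330,160,470,300),4.2)
"
```

```text
t 25.15 pos [ 0.6642 -0.0358  0.1611] F [ 0.17  0.89 -1.71] op 0.0554
toolx [ 0.045  0.001 -0.999] y [-0.077  0.997 -0.003] z [0.996 0.077 0.044]
```

View pics/s19.png

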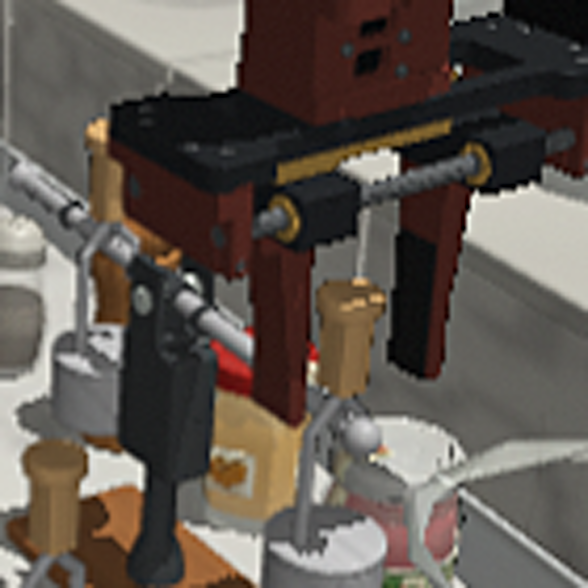

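Call:
send_rows(
  increments=[
    {"dx": -0.04,"dy": 0,"dz": 0,"spin": 0,"jaw": 0.056},
    {"dx": -0.08,"dy": 0,"dz": -0.005,"spin": 0,"jaw": 0.06},
    {"dx": -0.08,"dy": 0.03,"dz": -0.04,"spin": 0,"jaw": 0.06},
    {"dx": -0.08,"dy": 0.07,"dz": -0.07,"spin": -0.03,"jaw": 0.06},
    {"dx": -0.08,"dy": 0.12,"dz": -0.09,"spin": -0.06,"jaw": 0.06},
  ],
)

```text
clock: 25.7
position: [0.5622, 0.0735, 0.2375]
ee_rot: [0.721, -0.049, 0.689, 0.047]
contact_force: [-0.0, 0.9, -0.1]
opening: 0.06
```

```bash
python3 -c "
from look import *
im,W,m,W2,m2=pots('p3')
bar('a',W,m)
for x in [(.533,.18),(.559,-.003)]: hook(W2,*x)
go(.535,.1803,.17,8)
"
```

```text
head [396.9 246.5] 111 z 0.142 [ 0.5596 -0.0035  0.1419]
head [301.1 261.5] 122 z 0.142 [0.5333 0.1802 0.1419]
bar s 0.091 zmax 0.1683 med 0.1659 n 30 off -0.0012
bar s 0.111 zmax 0.1711 med 0.1680 n 34 off -0.0017
hook 124 [0.5283 0.1797 0.0761] yaw 8.5
hook 157 [ 0.5541 -0.0047  0.0767] yaw 11.1
t 25.8 pos [0.5614 0.0779 0.238 ] F [ 1.43 -0.51  0.69] op 0.0602
toolx [ 0.046  0.003 -0.999] y [-0.142  0.99  -0.004] z [0.989 0.143 0.046]
yaw 8.2 -> dx 0.0670 dy 0.1054 dz -0.0146 spin 0.004
```

View pics/p3t.png

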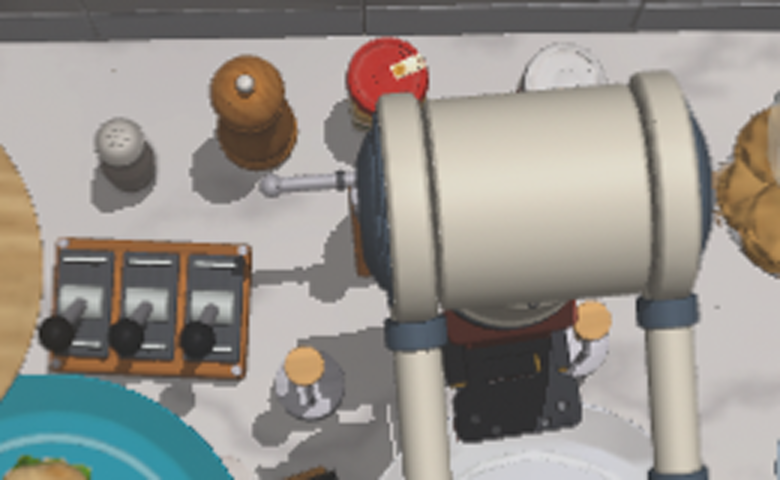

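Call:
send_rows(
  increments=[
    {"dx": 0.01,"dy": 0.045,"dz": -0.005,"spin": 0,"jaw": 0.06},
    {"dx": 0.03,"dy": 0.09,"dz": -0.014,"spin": 0,"jaw": 0.06},
    {"dx": 0.05,"dy": 0.103,"dz": -0.014,"spin": 0,"jaw": 0.06},
    {"dx": 0.065,"dy": 0.103,"dz": -0.014,"spin": 0,"jaw": 0.06},
    {"dx": 0.065,"dy": 0.103,"dz": -0.014,"spin": 0,"jaw": 0.06},
  ],
)

```text
clock: 26.3
position: [0.5352, 0.1771, 0.1691]
ee_rot: [0.72, -0.051, 0.691, 0.05]
contact_force: [-0.2, 0.3, -1.0]
opening: 0.0599
```

```bash
python3 -c "
from look import *
go(.535,.1803,.096,8)
"
```

```text
t 26.3 pos [0.5352 0.1771 0.1691] F [-0.15  0.3  -0.99] op 0.0599
toolx [ 0.041  0.001 -0.999] y [-0.143  0.99  -0.005] z [0.989 0.143 0.041]
yaw 8.2 -> dx 0.0730 dy 0.0036 dz -0.0027 spin 0.004
```

Call:
send_rows(
  increments=[
    {"dx": 0.02,"dy": 0.003,"dz": -0.002,"spin": 0,"jaw": 0.06},
    {"dx": 0.045,"dy": 0.003,"dz": -0.002,"spin": 0,"jaw": 0.06},
    {"dx": 0.065,"dy": 0.003,"dz": -0.002,"spin": 0,"jaw": 0.06},
    {"dx": 0.074,"dy": 0.003,"dz": -0.002,"spin": 0,"jaw": 0.06},
    {"dx": 0.074,"dy": 0.003,"dz": -0.002,"spin": 0,"jaw": 0.06},
  ],
)

```text
clock: 26.8
position: [0.536, 0.1784, 0.0943]
ee_rot: [0.719, -0.051, 0.691, 0.049]
contact_force: [0.5, 0.5, 0.6]
opening: 0.0597
```

Call:
send_rows(
  increments=[
    {"dx": 0,"dy": 0,"dz": 0,"spin": 0,"jaw": 0.005},
    {"dx": 0,"dy": 0,"dz": 0,"spin": 0,"jaw": 0.005},
    {"dx": 0,"dy": 0,"dz": 0,"spin": 0,"jaw": 0.005},
    {"dx": 0,"dy": 0,"dz": 0,"spin": 0,"jaw": 0.005},
    {"dx": 0,"dy": 0,"dz": 0,"spin": 0,"jaw": 0.005},
  ],
  force=45,
)

```text
clock: 27.3
position: [0.5361, 0.1786, 0.0948]
ee_rot: [0.719, -0.051, 0.691, 0.049]
contact_force: [-0.9, 0.0, 1.7]
opening: 0.0245
```

Call:
send_rows(
  increments=[
    {"dx": 0,"dy": 0,"dz": 0,"spin": 0,"jaw": 0.005},
    {"dx": 0,"dy": 0,"dz": 0,"spin": 0,"jaw": 0.005},
  ],
)

```text
clock: 27.5
position: [0.536, 0.1787, 0.0949]
ee_rot: [0.719, -0.051, 0.691, 0.049]
contact_force: [0.4, 0.6, 0.1]
opening: 0.0244
```

```bash
python3 -c "
from look import *
go(.603,.1795,.209,4.4)
"
```

```text
t 27.5 pos [0.536  0.1787 0.0949] F [0.45 0.61 0.13] op 0.0244
toolx [ 0.04   0.    -0.999] y [-0.141  0.99  -0.005] z [0.989 0.141 0.04 ]
yaw 8.12 -> dx -0.1113 dy -0.0092 dz 0.0709 spin 0.065
```

Call:
send_rows(
  increments=[
    {"dx": -0.03,"dy": 0,"dz": 0,"spin": 0,"jaw": 0.005},
    {"dx": -0.06,"dy": -0.003,"dz": 0.005,"spin": 0,"jaw": 0.005},
    {"dx": -0.09,"dy": -0.006,"dz": 0.02,"spin": 0.03,"jaw": 0.005},
    {"dx": -0.11,"dy": -0.01,"dz": 0.045,"spin": 0.065,"jaw": 0.005},
    {"dx": -0.11,"dy": -0.011,"dz": 0.067,"spin": 0.065,"jaw": 0.005},
  ],
)

```text
clock: 28.0
position: [0.6014, 0.1773, 0.2122]
ee_rot: [0.723, -0.027, 0.69, 0.027]
contact_force: [-0.2, 0.2, -1.5]
opening: 0.0247
```

Call:
send_rows(
  increments=[
    {"dx": 0,"dy": 0,"dz": 0,"spin": 0,"jaw": 0.005},
    {"dx": 0,"dy": 0,"dz": 0,"spin": 0,"jaw": 0.005},
  ],
)

```text
clock: 28.2
position: [0.6011, 0.1773, 0.2117]
ee_rot: [0.723, -0.027, 0.69, 0.027]
contact_force: [-0.7, 0.2, -0.8]
opening: 0.0246
```

```bash
python3 -c "
from look import *
go(.6475,.182,.2075,4.4)
shot('side','s20',(250,160,390,280),5)
"
```

```text
t 28.2 pos [0.6011 0.1773 0.2117] F [-0.68  0.2  -0.79] op 0.0246
toolx [ 0.046  0.002 -0.999] y [-0.075  0.997 -0.002] z [0.996 0.075 0.046]
yaw 4.33 -> dx 0.0063 dy 0.0012 dz 0.0464 spin -0.001
```

View pics/s20.png

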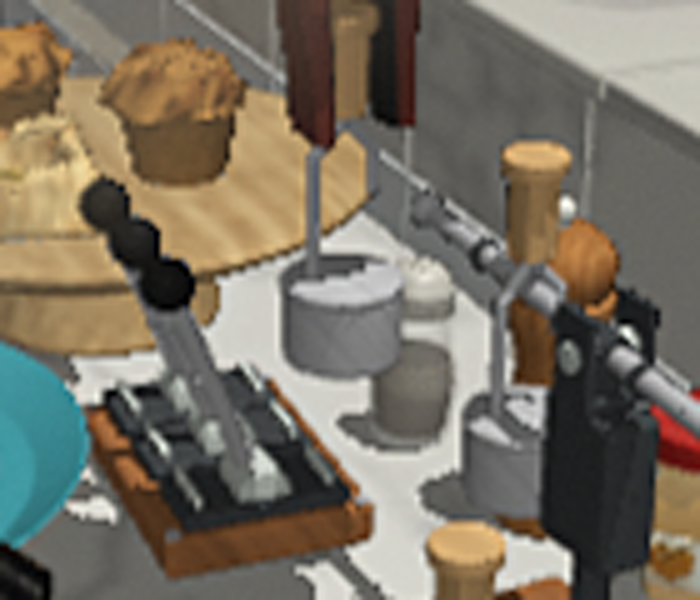

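Call:
send_rows(
  increments=[
    {"dx": 0.003,"dy": 0.001,"dz": 0.01,"spin": 0,"jaw": 0.005},
    {"dx": 0.005,"dy": 0.001,"dz": 0.022,"spin": 0,"jaw": 0.005},
    {"dx": 0.006,"dy": 0.001,"dz": 0.032,"spin": 0,"jaw": 0.005},
    {"dx": 0.006,"dy": 0.001,"dz": 0.042,"spin": 0,"jaw": 0.005},
    {"dx": 0.006,"dy": 0.001,"dz": 0.045,"spin": 0,"jaw": 0.005},
  ],
)

```text
clock: 28.75
position: [0.6462, 0.1818, 0.2068]
ee_rot: [0.722, -0.027, 0.691, 0.027]
contact_force: [-0.9, -0.2, -1.7]
opening: 0.0247
```

```bash
python3 -c "
from look import *
go(.6475,.182,.17,4.4)
shot('side','s21',(280,150,400,250),6)
"
```

```text
t 28.75 pos [0.6462 0.1818 0.2068] F [-0.87 -0.23 -1.69] op 0.0247
toolx [ 0.045  0.001 -0.999] y [-0.076  0.997 -0.002] z [0.996 0.076 0.045]
yaw 4.34 -> dx 0.0369 dy 0.0002 dz -0.0003 spin -0.001
```

View pics/s21.png

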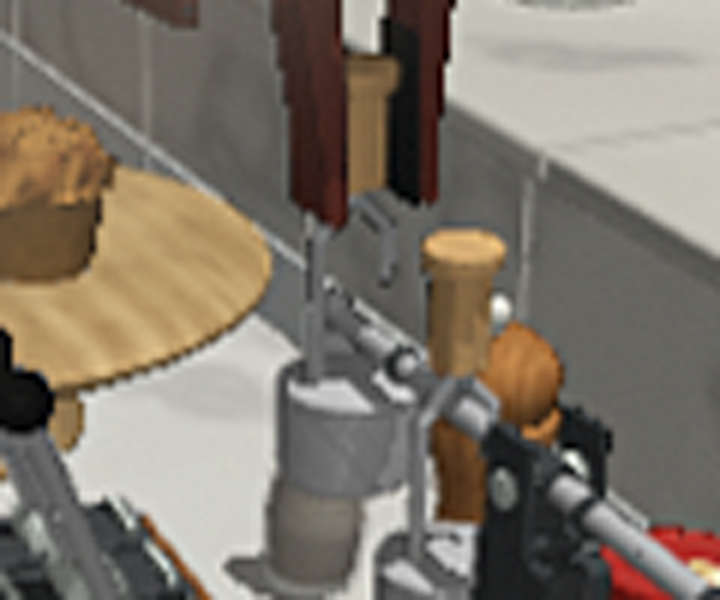

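```bash
python3 -c "
from h import *
m=vision.camera_model('side')
b=.2068-.0949
a=np.array([.6442,.1832]);u=np.array([.997,.0775]);v=np.array([-.0775,.997])
for nm,dx,z,dy in [('headtop',0,.141,0),('tip',.013,.065,0),('stembase',-.013,.04,0)]:
    for e in (-.006,0,.004):
        w=a+u*dx+v*e; print(nm,e,((proj(m,[[w[0],w[1],b+z]])[0]-[280,150])*6).round(0))
p=np.array([.6545,.0735])
for s in (.0825,.110,.1265): w=p+v*s; print('bar',s,((proj(m,[[w[0],w[1],.155+.068*s]])[0]-[280,150])*6).round(0))
"

```

```text
headtop -0.006 [370.  66.]
headtop 0 [360.  61.]
headtop 0.004 [354.  58.]
tip -0.006 [398. 288.]
tip 0 [389. 282.]
tip 0.004 [382. 278.]
stembase -0.006 [328. 374.]
stembase 0 [319. 367.]
stembase 0.004 [312. 363.]
bar 0.0825 [403. 364.]
bar 0.11 [358. 329.]
bar 0.1265 [333. 309.]
```

Call:
send_rows(
  increments=[
    {"dx": 0.008,"dy": -0.002,"dz": 0,"spin": 0,"jaw": 0.005},
    {"dx": 0.016,"dy": -0.002,"dz": 0,"spin": 0,"jaw": 0.005},
    {"dx": 0.024,"dy": -0.002,"dz": 0,"spin": 0,"jaw": 0.005},
    {"dx": 0.032,"dy": -0.002,"dz": 0,"spin": 0,"jaw": 0.005},
    {"dx": 0.036,"dy": -0.002,"dz": 0,"spin": 0,"jaw": 0.005},
  ],
)

```text
clock: 29.3
position: [0.6476, 0.1797, 0.1696]
ee_rot: [0.722, -0.027, 0.691, 0.027]
contact_force: [0.7, -0.2, -0.5]
opening: 0.0246
```

Call:
send_rows(
  increments=[
    {"dx": 0.003,"dy": 0,"dz": 0,"spin": 0,"jaw": 0.005},
    {"dx": 0.006,"dy": 0,"dz": 0,"spin": 0,"jaw": 0.005},
    {"dx": 0.009,"dy": 0,"dz": 0,"spin": 0,"jaw": 0.005},
    {"dx": 0.012,"dy": 0,"dz": 0,"spin": 0,"jaw": 0.005},
    {"dx": 0.012,"dy": 0,"dz": 0,"spin": 0,"jaw": 0.005},
  ],
)

```text
clock: 29.8
position: [0.6482, 0.1798, 0.1573]
ee_rot: [0.722, -0.027, 0.691, 0.027]
contact_force: [1.6, 0.4, -0.1]
opening: 0.0242
```

```bash
python3 -c "
from look import *
st()
shot('side','s22',(280,160,400,260),6)
"
```

```text
t 29.8 pos [0.6482 0.1798 0.1573] F [ 1.57  0.41 -0.15] op 0.0242
toolx [ 0.044  0.001 -0.999] y [-0.076  0.997 -0.002] z [0.996 0.076 0.044]
```

View pics/s22.png

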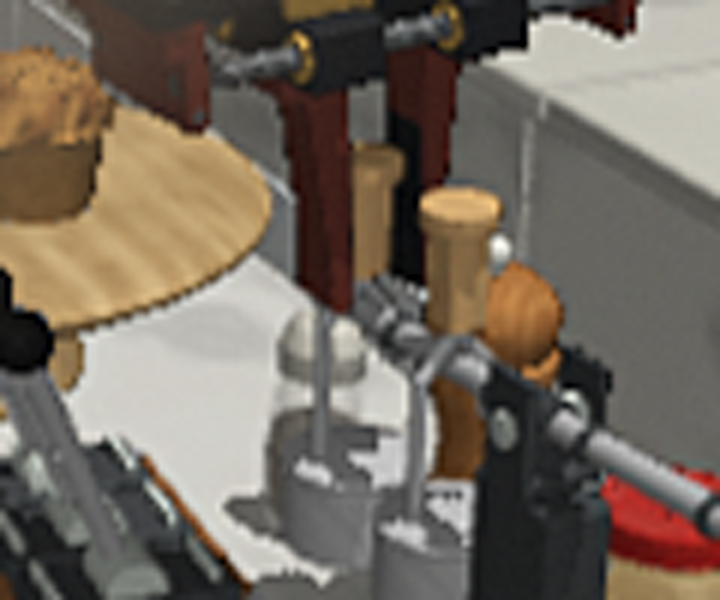

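Call:
send_rows(
  increments=[
    {"dx": 0,"dy": 0,"dz": 0,"spin": 0,"jaw": 0.03},
    {"dx": 0,"dy": 0,"dz": 0,"spin": 0,"jaw": 0.04},
    {"dx": 0,"dy": 0,"dz": 0,"spin": 0,"jaw": 0.056},
    {"dx": 0,"dy": 0,"dz": 0,"spin": 0,"jaw": 0.056},
    {"dx": 0,"dy": 0,"dz": 0,"spin": 0,"jaw": 0.056},
  ],
)

```text
clock: 30.35
position: [0.6482, 0.1798, 0.1574]
ee_rot: [0.722, -0.027, 0.691, 0.027]
contact_force: [0.1, -0.4, -0.4]
opening: 0.0552
```

```bash
python3 -c "
from look import *
st()
shot('side','s23',(280,160,400,260),6)
"
```

```text
t 30.35 pos [0.6482 0.1798 0.1574] F [ 0.06 -0.38 -0.37] op 0.0552
toolx [ 0.044  0.001 -0.999] y [-0.076  0.997 -0.002] z [0.996 0.076 0.044]
```

View pics/s23.png

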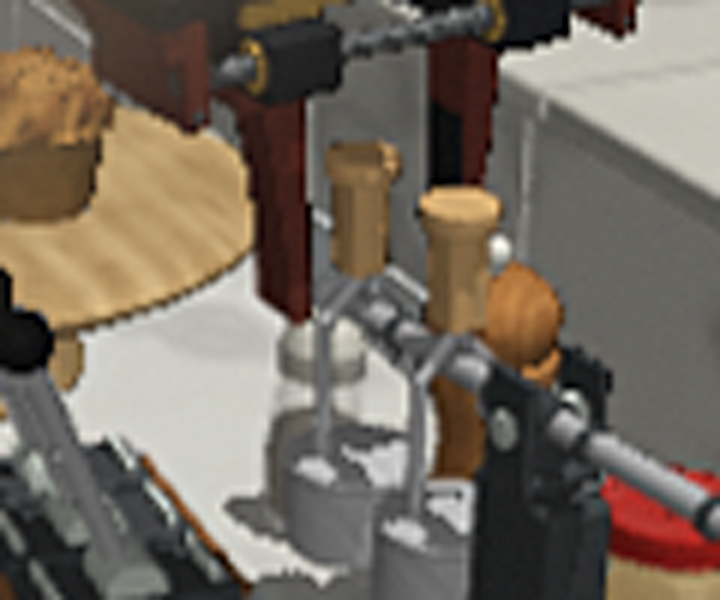

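Call:
send_rows(
  increments=[
    {"dx": -0.04,"dy": 0,"dz": 0,"spin": 0,"jaw": 0.056},
    {"dx": -0.085,"dy": 0,"dz": -0.005,"spin": 0,"jaw": 0.06},
    {"dx": -0.085,"dy": -0.02,"dz": -0.05,"spin": 0,"jaw": 0.06},
    {"dx": -0.085,"dy": -0.05,"dz": -0.09,"spin": -0.03,"jaw": 0.06},
    {"dx": -0.085,"dy": -0.09,"dz": -0.1,"spin": -0.09,"jaw": 0.06},
  ],
)

```text
clock: 30.9
position: [0.549, 0.0828, 0.2384]
ee_rot: [0.72, -0.061, 0.689, 0.059]
contact_force: [1.1, 0.5, 0.3]
opening: 0.0597
```

```bash
python3 -c "
from look import *
im,W,m,W2,m2=pots('p4')
bar('a',W,m)
for x in [(.559,-.003)]: hook(W2,*x)
go(.561,-.0035,.17,9.5)
"
```

```text
head [297.8 196.2] 135 z 0.205 [0.6465 0.183  0.205 ]
bar s 0.091 zmax 0.1590 med 0.1559 n 31 off -0.0011
bar s 0.111 zmax 0.1716 med 0.1559 n 28 off -0.0088
hook 156 [ 0.554  -0.0048  0.0769] yaw 10.9
t 31.0 pos [0.5507 0.0789 0.2391] F [ 0.25  0.63 -0.41] op 0.0601
toolx [ 0.045 -0.001 -0.999] y [-0.162  0.987 -0.008] z [0.986 0.162 0.045]
yaw 9.36 -> dx 0.0695 dy -0.0824 dz -0.0063 spin -0.002
```

View pics/p4t.png

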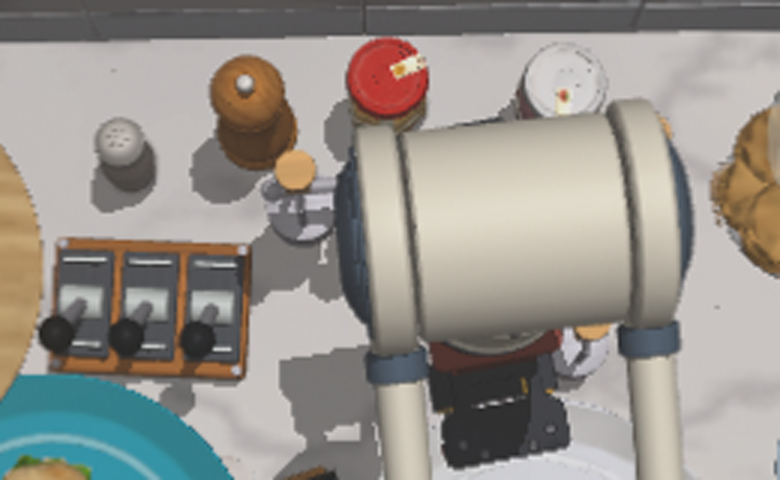

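View pics/p4s.png

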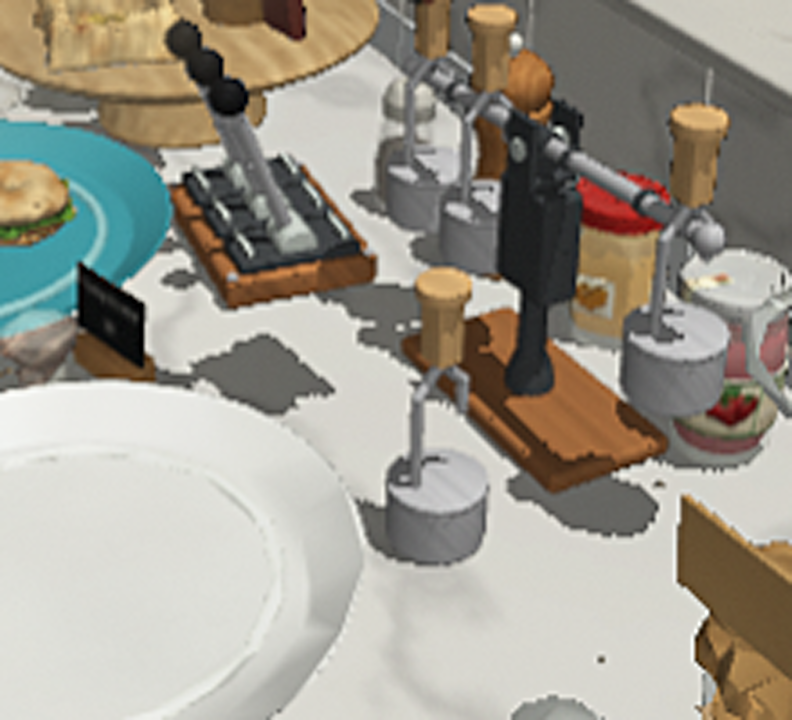

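Call:
send_rows(
  increments=[
    {"dx": 0.01,"dy": -0.04,"dz": 0,"spin": 0,"jaw": 0.06},
    {"dx": 0.03,"dy": -0.078,"dz": -0.004,"spin": 0,"jaw": 0.06},
    {"dx": 0.05,"dy": -0.08,"dz": -0.005,"spin": 0,"jaw": 0.06},
    {"dx": 0.067,"dy": -0.08,"dz": -0.005,"spin": 0,"jaw": 0.06},
    {"dx": 0.067,"dy": -0.08,"dz": -0.005,"spin": 0,"jaw": 0.06},
  ],
)

```text
clock: 31.5
position: [0.5609, -0.0008, 0.1694]
ee_rot: [0.719, -0.058, 0.69, 0.056]
contact_force: [-0.2, -0.5, -0.3]
opening: 0.06
```

```bash
python3 -c "
from look import *
pots('p5')
go(.561,-.0035,.096,10)
"
```

```text
head [329.2 193.2] 134 z 0.208 [0.6507 0.1254 0.2077]
head [297.9 196.2] 136 z 0.205 [0.6465 0.1829 0.2053]
t 31.6 pos [ 5.619e-01 -5.000e-04  1.727e-01] F [1.42 0.21 0.69] op 0.0602
toolx [ 0.045 -0.    -0.999] y [-0.162  0.987 -0.008] z [0.986 0.163 0.044]
yaw 9.36 -> dx 0.0766 dy -0.0023 dz -0.0048 spin -0.011
```

Call:
send_rows(
  increments=[
    {"dx": 0.02,"dy": -0.003,"dz": -0.003,"spin": -0.011,"jaw": 0.06},
    {"dx": 0.045,"dy": -0.003,"dz": -0.004,"spin": -0.011,"jaw": 0.06},
    {"dx": 0.065,"dy": -0.003,"dz": -0.004,"spin": -0.011,"jaw": 0.06},
    {"dx": 0.076,"dy": -0.003,"dz": -0.004,"spin": -0.011,"jaw": 0.06},
    {"dx": 0.076,"dy": -0.003,"dz": -0.004,"spin": -0.011,"jaw": 0.06},
  ],
)

```text
clock: 32.1
position: [0.5616, -0.0036, 0.096]
ee_rot: [0.72, -0.063, 0.689, 0.06]
contact_force: [-0.6, 0.6, 0.5]
opening: 0.0599
```

Call:
send_rows(
  increments=[
    {"dx": 0,"dy": 0,"dz": 0,"spin": 0,"jaw": 0.005},
    {"dx": 0,"dy": 0,"dz": 0,"spin": 0,"jaw": 0.005},
    {"dx": 0,"dy": 0,"dz": 0,"spin": 0,"jaw": 0.005},
    {"dx": 0,"dy": 0,"dz": 0,"spin": 0,"jaw": 0.005},
    {"dx": 0,"dy": 0,"dz": 0,"spin": 0,"jaw": 0.005},
  ],
  force=45,
)

```text
clock: 32.6
position: [0.5618, -0.0037, 0.0966]
ee_rot: [0.72, -0.063, 0.689, 0.06]
contact_force: [-0.9, -0.1, 1.5]
opening: 0.0248
```

Call:
send_rows(
  increments=[
    {"dx": 0,"dy": 0,"dz": 0,"spin": 0,"jaw": 0.005},
    {"dx": 0,"dy": 0,"dz": 0,"spin": 0,"jaw": 0.005},
  ],
)

```text
clock: 32.8
position: [0.5618, -0.0037, 0.0966]
ee_rot: [0.72, -0.063, 0.689, 0.06]
contact_force: [-0.8, 0.8, -0.3]
opening: 0.0245
```

```bash
python3 -c "
from look import *
go(.6155,.0182,.2065,4.4)
"
```

```text
t 32.8 pos [ 0.5618 -0.0037  0.0966] F [-0.77  0.76 -0.35] op 0.0245
toolx [ 0.044 -0.    -0.999] y [-0.174  0.985 -0.008] z [0.984 0.174 0.044]
yaw 10.02 -> dx -0.1074 dy 0.0114 dz 0.0615 spin 0.098
```

Call:
send_rows(
  increments=[
    {"dx": -0.03,"dy": 0,"dz": 0,"spin": 0,"jaw": 0.005},
    {"dx": -0.06,"dy": 0.003,"dz": 0.005,"spin": 0,"jaw": 0.005},
    {"dx": -0.09,"dy": 0.006,"dz": 0.015,"spin": 0.03,"jaw": 0.005},
    {"dx": -0.107,"dy": 0.01,"dz": 0.035,"spin": 0.098,"jaw": 0.005},
    {"dx": -0.107,"dy": 0.011,"dz": 0.046,"spin": 0.098,"jaw": 0.005},
  ],
)

```text
clock: 33.3
position: [0.6023, 0.0156, 0.2092]
ee_rot: [0.724, -0.027, 0.689, 0.026]
contact_force: [0.4, -0.7, -1.8]
opening: 0.0249
```

Call:
send_rows(
  increments=[
    {"dx": 0,"dy": 0,"dz": 0,"spin": 0,"jaw": 0.005},
    {"dx": 0,"dy": 0,"dz": 0,"spin": 0,"jaw": 0.005},
  ],
)

```text
clock: 33.5
position: [0.6021, 0.0156, 0.2089]
ee_rot: [0.724, -0.027, 0.689, 0.026]
contact_force: [0.2, -0.6, -0.8]
opening: 0.0244
```

```bash
cat > ov.py <<'E'
from h import *
import sys
# overlay of expected pot-in-grip axis and bar in side crop
def ov(name,crop,f,off,tilt,yoff=0):
    s,R=st(); im,d=vision.camera('side'); m=vision.camera_model('side'); o=im[:,:,::-1].copy()
    a,b,c,e=crop; o=cv2.resize(o[b:e,a:c],None,fx=f,fy=f,interpolation=cv2.INTER_CUBIC)
    u=np.array([.997,.0775]);v=np.array([-.0775,.997]); p=np.array([.6545,.0735])
    px=lambda X:tuple(int(q) for q in ((proj(m,[X])[0]-[a,b]+.5)*f))
    for sg in (-.110,-.052,.052,.110):
        w=p+v*sg; cv2.circle(o,px([*w,.155+tilt*sg]),4,(0,0,255),1)
    x=s['position']; ax=x[:2]-u*.002+v*yoff; z0=x[2]-off
    for dx,z in ((0,.141),(.013,.065),(-.013,.036)):
        w=ax+u*dx; cv2.circle(o,px([*w,z0+z]),4,(0,255,0),1)
    q=ax-p; print('pot s %.4f along x %.4f bar height on pot %.4f'%(q@v,q@u,.155+tilt*(q@v)-z0))
    cv2.imwrite('pics/'+name+'.png',o)
E
python3 -c "
from ov import *
ov('s24',(330,150,450,300),5,.0966,-.055)
go(.6595,.0217,.2046,4.4)
"
```

```text
t 33.5 pos [0.6021 0.0156 0.2089] F [ 0.2  -0.57 -0.77] op 0.0244
toolx [ 0.049 -0.    -0.999] y [-0.075  0.997 -0.004] z [0.996 0.075 0.049]
pot s -0.0537 along x -0.0588 bar height on pot 0.0456
t 33.55 pos [0.6018 0.0155 0.2086] F [ 0.06 -0.1  -1.34] op 0.0243
toolx [ 0.049 -0.    -0.999] y [-0.075  0.997 -0.004] z [0.996 0.075 0.049]
yaw 4.31 -> dx 0.0069 dy 0.0019 dz 0.0578 spin -0.002
```

View pics/s24.png

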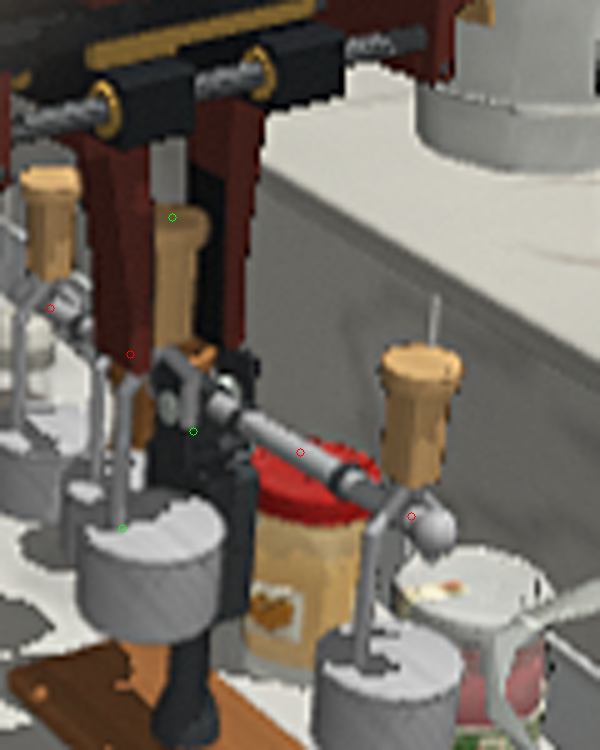

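Call:
send_rows(
  increments=[
    {"dx": 0.003,"dy": 0.002,"dz": 0.012,"spin": 0,"jaw": 0.005},
    {"dx": 0.006,"dy": 0.002,"dz": 0.025,"spin": 0,"jaw": 0.005},
    {"dx": 0.007,"dy": 0.002,"dz": 0.037,"spin": 0,"jaw": 0.005},
    {"dx": 0.007,"dy": 0.002,"dz": 0.05,"spin": 0,"jaw": 0.005},
    {"dx": 0.007,"dy": 0.002,"dz": 0.057,"spin": 0,"jaw": 0.005},
  ],
)

```text
clock: 34.05
position: [0.6586, 0.0216, 0.2035]
ee_rot: [0.723, -0.027, 0.69, 0.026]
contact_force: [-0.2, 0.1, -0.9]
opening: 0.0246
```

```bash
python3 -c "
from ov import *
ov('s25',(330,150,450,300),5,.0966,-.055)
go(.6603,.0217,.1686,4.4)
"
```

```text
t 34.05 pos [0.6586 0.0216 0.2035] F [-0.22  0.11 -0.94] op 0.0246
toolx [ 0.047 -0.    -0.999] y [-0.075  0.997 -0.004] z [0.996 0.075 0.047]
pot s -0.0521 along x -0.0019 bar height on pot 0.0510
t 34.1 pos [0.6592 0.0216 0.2034] F [-1.27 -0.7  -0.93] op 0.0242
toolx [ 0.048 -0.    -0.999] y [-0.075  0.997 -0.004] z [0.996 0.075 0.048]
yaw 4.31 -> dx 0.0348 dy 0.0001 dz -0.0005 spin -0.002
```

View pics/s25.png

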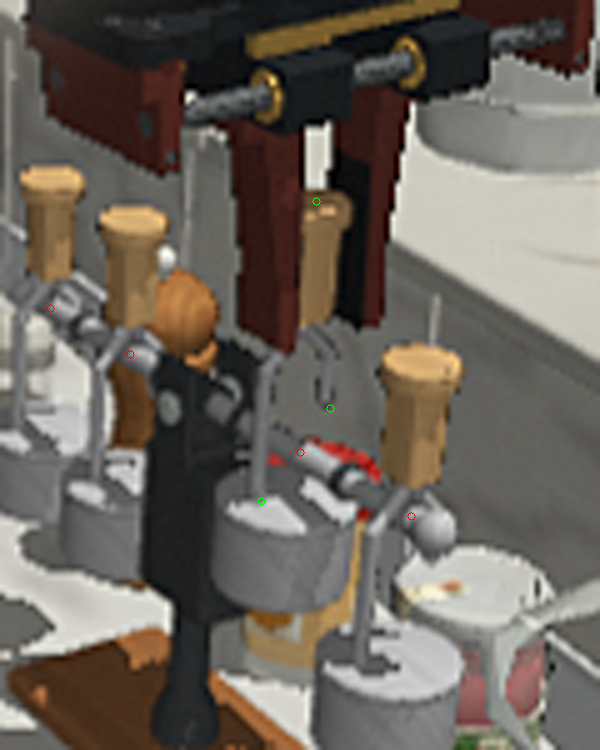

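Well placed; lower and release.

Call:
send_rows(
  increments=[
    {"dx": 0.008,"dy": 0,"dz": 0.0,"spin": 0,"jaw": 0.005},
    {"dx": 0.016,"dy": 0,"dz": 0,"spin": 0,"jaw": 0.005},
    {"dx": 0.024,"dy": 0,"dz": 0,"spin": 0,"jaw": 0.005},
    {"dx": 0.032,"dy": 0,"dz": 0,"spin": 0,"jaw": 0.005},
    {"dx": 0.035,"dy": 0,"dz": 0,"spin": 0,"jaw": 0.005},
  ],
)

```text
clock: 34.6
position: [0.6603, 0.0216, 0.167]
ee_rot: [0.723, -0.027, 0.69, 0.026]
contact_force: [0.6, 0.5, 0.6]
opening: 0.0243
```

Call:
send_rows(
  increments=[
    {"dx": 0.002,"dy": 0,"dz": 0,"spin": 0,"jaw": 0.005},
    {"dx": 0.004,"dy": 0,"dz": 0,"spin": 0,"jaw": 0.005},
    {"dx": 0.004,"dy": 0,"dz": 0,"spin": 0,"jaw": 0.005},
    {"dx": 0.004,"dy": 0,"dz": 0,"spin": 0,"jaw": 0.005},
  ],
)

```text
clock: 35.0
position: [0.6607, 0.0216, 0.1633]
ee_rot: [0.723, -0.027, 0.69, 0.026]
contact_force: [-0.1, 0.2, 0.9]
opening: 0.0245
```

```bash
python3 -c "
from ov import *
ov('s26',(330,150,450,300),5,.0966,-.0)
"
```

```text
t 35.0 pos [0.6607 0.0216 0.1633] F [-0.09  0.17  0.93] op 0.0245
toolx [ 0.047 -0.    -0.999] y [-0.075  0.997 -0.004] z [0.996 0.075 0.047]
pot s -0.0522 along x 0.0001 bar height on pot 0.0883
```

View pics/s26.png

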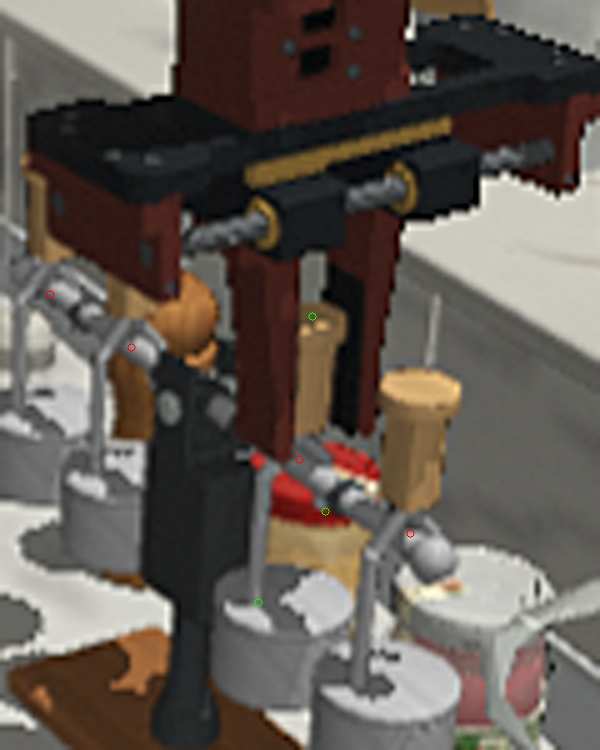

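Call:
send_rows(
  increments=[
    {"dx": 0,"dy": 0,"dz": 0,"spin": 0,"jaw": 0.03},
    {"dx": 0,"dy": 0,"dz": 0,"spin": 0,"jaw": 0.04},
    {"dx": 0,"dy": 0,"dz": 0,"spin": 0,"jaw": 0.056},
    {"dx": 0,"dy": 0,"dz": 0,"spin": 0,"jaw": 0.056},
    {"dx": 0,"dy": 0,"dz": 0,"spin": 0,"jaw": 0.056},
  ],
)

```text
clock: 35.55
position: [0.6606, 0.0216, 0.1632]
ee_rot: [0.723, -0.027, 0.69, 0.026]
contact_force: [-0.1, -0.7, -0.7]
opening: 0.0552
```

Call:
send_rows(
  increments=[
    {"dx": -0.03,"dy": 0,"dz": 0,"spin": 0,"jaw": 0.056},
    {"dx": -0.06,"dy": 0,"dz": 0,"spin": 0,"jaw": 0.056},
    {"dx": -0.08,"dy": 0.02,"dz": -0.02,"spin": 0,"jaw": 0.05},
    {"dx": -0.08,"dy": 0.06,"dz": -0.06,"spin": 0.07,"jaw": 0.044},
    {"dx": -0.08,"dy": 0.1,"dz": -0.1,"spin": 0.14,"jaw": 0.044},
  ],
)

```text
clock: 36.05
position: [0.5591, 0.1057, 0.2393]
ee_rot: [0.724, 0.025, 0.689, -0.024]
contact_force: [-0.6, 1.4, 0.0]
opening: 0.0444
```

```bash
python3 -c "
from look import *
im,W,m,W2,m2=pots('p6')
bar('a',W,m)
mask=((im.max(2)<60)&(W[...,2]>.105)&(W[...,2]<.16)).astype(np.uint8)
n,l,stt,c=cv2.connectedComponentsWithStats(mask)
for i in range(1,n):
    if stt[i,4]>40: print('dark',c[i].round(1),stt[i,4], at_z(m,*c[i],.128).round(4))
go(.557,.345,.19,-3.5)
"
```

```text
head [415.8 185.2] 125 z 0.209 [ 0.6633 -0.0341  0.209 ]
bar s -0.114 zmax 0.1725 med 0.1584 n 20 off -0.0082
dark [218.3 251. ] 104 [0.5577 0.3417 0.128 ]
dark [241.5 252. ] 115 [0.5551 0.2963 0.128 ]
dark [265.4 253. ] 111 [0.5525 0.2499 0.128 ]
dark [  5.8 309.1] 123 [0.4466 0.7693 0.128 ]
t 36.15 pos [0.5563 0.1085 0.2389] F [1.32 0.24 0.25] op 0.0441
toolx [ 0.046  0.002 -0.999] y [0.062 0.998 0.004] z [ 0.997 -0.062  0.046]
yaw -3.59 -> dx 0.0493 dy 0.2358 dz -0.0163 spin -0.001
```

View pics/p6s.png

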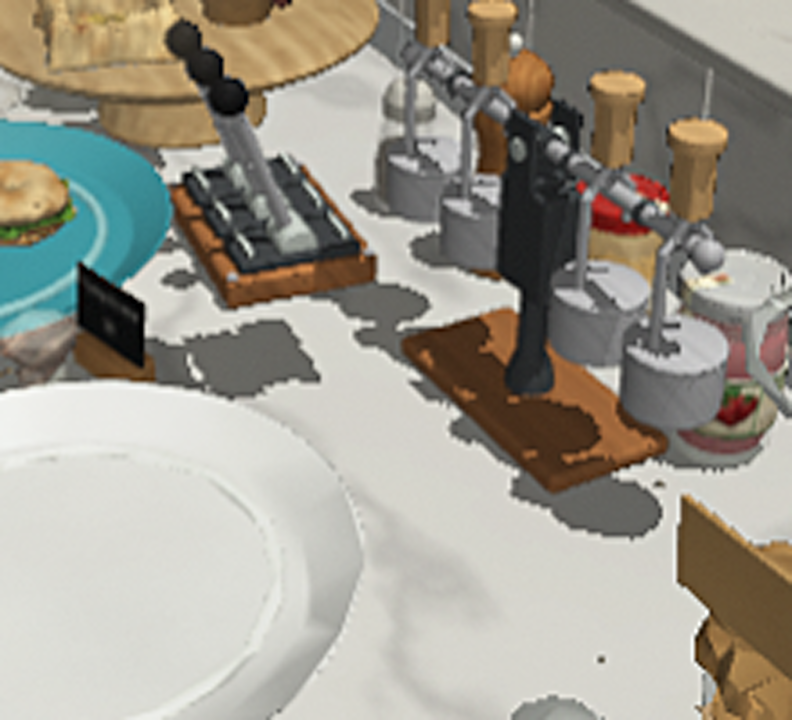

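View pics/p6t.png

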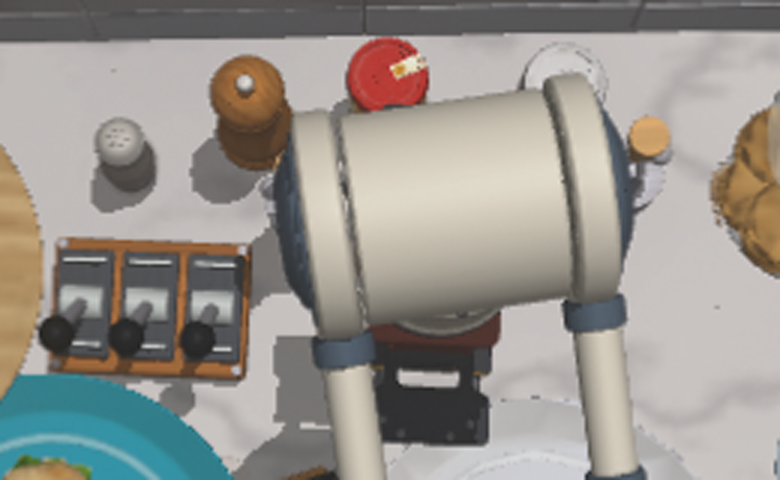

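Call:
send_rows(
  increments=[
    {"dx": 0,"dy": 0.045,"dz": 0,"spin": 0,"jaw": 0.044},
    {"dx": 0,"dy": 0.09,"dz": -0.003,"spin": 0,"jaw": 0.044},
    {"dx": 0.01,"dy": 0.14,"dz": -0.008,"spin": 0,"jaw": 0.044},
    {"dx": 0.03,"dy": 0.19,"dz": -0.012,"spin": 0,"jaw": 0.044},
    {"dx": 0.045,"dy": 0.228,"dz": -0.015,"spin": 0,"jaw": 0.044},
  ],
)

```text
clock: 36.65
position: [0.5579, 0.3391, 0.194]
ee_rot: [0.723, 0.023, 0.69, -0.021]
contact_force: [0.9, -0.0, -0.1]
opening: 0.0441
```

Call:
send_rows(
  increments=[
    {"dx": 0,"dy": 0,"dz": 0,"spin": 0,"jaw": 0.044},
  ],
)

```text
clock: 36.75
position: [0.5561, 0.3431, 0.1892]
ee_rot: [0.721, 0.021, 0.692, -0.019]
contact_force: [-0.1, 0.2, -0.5]
opening: 0.044
```

```bash
python3 -c "
from look import *
go(.558,.3417,.117,-3.5)
"
```

```text
t 36.75 pos [0.5561 0.3431 0.1892] F [-0.08  0.15 -0.52] op 0.044
toolx [ 0.041  0.001 -0.999] y [0.056 0.998 0.003] z [ 0.998 -0.056  0.041]
yaw -3.24 -> dx 0.0722 dy -0.0015 dz -0.0010 spin 0.005
```

Call:
send_rows(
  increments=[
    {"dx": 0.02,"dy": -0.001,"dz": -0.001,"spin": 0.005,"jaw": 0.044},
    {"dx": 0.05,"dy": -0.001,"dz": -0.001,"spin": 0.005,"jaw": 0.044},
    {"dx": 0.072,"dy": -0.001,"dz": -0.001,"spin": 0.005,"jaw": 0.044},
    {"dx": 0.072,"dy": -0.001,"dz": -0.001,"spin": 0.005,"jaw": 0.044},
  ],
)

```text
clock: 37.15
position: [0.557, 0.3402, 0.113]
ee_rot: [0.719, 0.021, 0.694, -0.023]
contact_force: [-0.4, -0.7, -0.8]
opening: 0.0442
```

```bash
python3 -c "
from look import *
go(.632,.337,.117,-3.5)
shot('wrist','w7')
"
```

```text
t 37.15 pos [0.557  0.3402 0.113 ] F [-0.4  -0.66 -0.84] op 0.0442
toolx [ 0.035 -0.003 -0.999] y [ 0.062  0.998 -0.001] z [ 0.997 -0.062  0.035]
yaw -3.55 -> dx -0.0014 dy 0.0014 dz 0.0752 spin -0.001
```

View pics/w7.png

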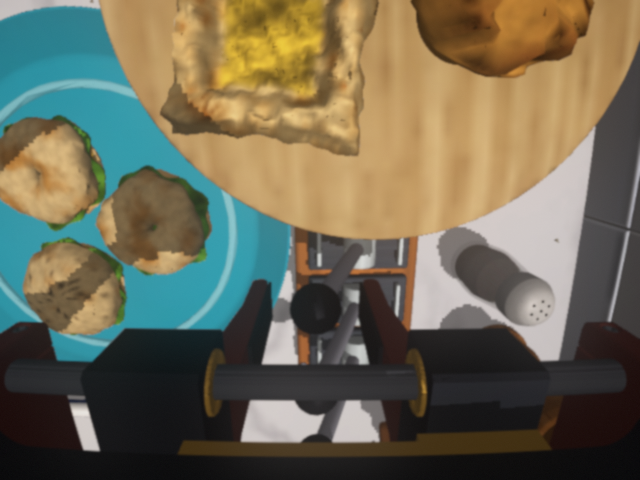

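Call:
send_rows(
  increments=[
    {"dx": -0.002,"dy": 0,"dz": 0.012,"spin": 0,"jaw": 0.044},
    {"dx": -0.001,"dy": 0,"dz": 0.024,"spin": 0,"jaw": 0.044},
    {"dx": 0,"dy": 0.001,"dz": 0.036,"spin": 0,"jaw": 0.044},
    {"dx": 0,"dy": 0.001,"dz": 0.048,"spin": 0,"jaw": 0.044},
    {"dx": 0,"dy": 0.001,"dz": 0.058,"spin": 0,"jaw": 0.044},
  ],
)

```text
clock: 37.7
position: [0.6171, 0.3381, 0.1209]
ee_rot: [0.721, 0.023, 0.692, -0.022]
contact_force: [-0.7, 0.9, 0.0]
opening: 0.0441
```

Call:
send_rows(
  increments=[
    {"dx": 0,"dy": 0,"dz": 0.006,"spin": 0,"jaw": 0.044},
    {"dx": 0,"dy": 0,"dz": 0.012,"spin": 0,"jaw": 0.044},
    {"dx": 0,"dy": 0,"dz": 0.018,"spin": 0,"jaw": 0.044},
    {"dx": 0,"dy": 0,"dz": 0.02,"spin": 0,"jaw": 0.044},
  ],
)

```text
clock: 38.1
position: [0.6375, 0.3367, 0.1216]
ee_rot: [0.721, 0.023, 0.692, -0.022]
contact_force: [-1.9, 0.4, -0.4]
opening: 0.044
```

Call:
send_rows(
  increments=[
    {"dx": 0,"dy": 0,"dz": 0.002,"spin": 0,"jaw": 0.044},
    {"dx": 0,"dy": 0,"dz": 0.004,"spin": 0,"jaw": 0.044},
    {"dx": 0,"dy": 0,"dz": 0.004,"spin": 0,"jaw": 0.044},
  ],
)

```text
clock: 38.4
position: [0.6393, 0.3367, 0.1213]
ee_rot: [0.719, 0.022, 0.694, -0.022]
contact_force: [-9.4, -0.6, 0.2]
opening: 0.044
```

Call:
send_rows(
  increments=[
    {"dx": 0,"dy": 0,"dz": -0.01,"spin": 0,"jaw": 0.044},
    {"dx": -0.04,"dy": 0,"dz": -0.01,"spin": 0,"jaw": 0.044},
    {"dx": -0.065,"dy": -0.025,"dz": -0.035,"spin": 0,"jaw": 0.044},
    {"dx": -0.065,"dy": -0.06,"dz": -0.06,"spin": 0,"jaw": 0.044},
    {"dx": -0.065,"dy": -0.088,"dz": -0.081,"spin": 0,"jaw": 0.044},
  ],
)

```text
clock: 38.9
position: [0.5505, 0.2531, 0.1851]
ee_rot: [0.721, 0.022, 0.693, -0.021]
contact_force: [0.9, 0.4, -0.1]
opening: 0.044
```

```bash
python3 -c "
from look import *
go(.553,.25,.117,-3.5)
"
```

```text
t 38.9 pos [0.5505 0.2531 0.1851] F [ 0.9   0.4  -0.14] op 0.044
toolx [ 0.04   0.    -0.999] y [0.061 0.998 0.003] z [ 0.997 -0.061  0.04 ]
yaw -3.5 -> dx 0.0681 dy -0.0032 dz 0.0000 spin -0.000
```

Call:
send_rows(
  increments=[
    {"dx": 0.01,"dy": -0.002,"dz": 0.001,"spin": 0,"jaw": 0.044},
    {"dx": 0.045,"dy": -0.002,"dz": 0.001,"spin": 0,"jaw": 0.044},
    {"dx": 0.068,"dy": -0.002,"dz": 0.001,"spin": 0,"jaw": 0.044},
    {"dx": 0.068,"dy": -0.002,"dz": 0.001,"spin": 0,"jaw": 0.044},
  ],
)

```text
clock: 39.3
position: [0.5526, 0.2506, 0.1125]
ee_rot: [0.719, 0.021, 0.695, -0.022]
contact_force: [-1.3, -0.2, -0.5]
opening: 0.0442
```

Call:
send_rows(
  increments=[
    {"dx": 0,"dy": 0,"dz": 0.012,"spin": 0,"jaw": 0.044},
    {"dx": 0,"dy": 0,"dz": 0.02,"spin": 0,"jaw": 0.044},
    {"dx": 0,"dy": 0,"dz": 0.024,"spin": 0,"jaw": 0.044},
  ],
)

```text
clock: 39.6
position: [0.5777, 0.2496, 0.1146]
ee_rot: [0.719, 0.021, 0.694, -0.022]
contact_force: [-1.7, 0.2, 1.3]
opening: 0.044
```

Call:
send_rows(
  increments=[
    {"dx": 0,"dy": 0,"dz": 0.012,"spin": 0,"jaw": 0.044},
    {"dx": 0,"dy": 0,"dz": 0.024,"spin": 0,"jaw": 0.044},
    {"dx": 0,"dy": 0,"dz": 0.036,"spin": 0,"jaw": 0.044},
    {"dx": 0,"dy": 0,"dz": 0.048,"spin": 0,"jaw": 0.044},
    {"dx": 0,"dy": 0,"dz": 0.053,"spin": 0,"jaw": 0.044},
  ],
)

```text
clock: 40.1
position: [0.6315, 0.2464, 0.1168]
ee_rot: [0.719, 0.022, 0.694, -0.022]
contact_force: [-1.5, 0.3, -0.7]
opening: 0.044
```

Call:
send_rows(
  increments=[
    {"dx": 0,"dy": 0,"dz": 0.002,"spin": 0,"jaw": 0.044},
    {"dx": 0,"dy": 0,"dz": 0.004,"spin": 0,"jaw": 0.044},
    {"dx": 0,"dy": 0,"dz": 0.006,"spin": 0,"jaw": 0.044},
    {"dx": 0,"dy": 0,"dz": 0.006,"spin": 0,"jaw": 0.044},
  ],
)

```text
clock: 40.5
position: [0.6345, 0.2464, 0.1167]
ee_rot: [0.717, 0.021, 0.697, -0.022]
contact_force: [-12.3, -0.5, 2.0]
opening: 0.044
```

Stop reached (0.6345 as expected). Now the middle one.

Call:
send_rows(
  increments=[
    {"dx": 0,"dy": 0,"dz": -0.01,"spin": 0,"jaw": 0.044},
    {"dx": -0.04,"dy": 0,"dz": -0.01,"spin": 0,"jaw": 0.044},
    {"dx": -0.065,"dy": 0.015,"dz": -0.035,"spin": 0,"jaw": 0.044},
    {"dx": -0.065,"dy": 0.03,"dz": -0.06,"spin": 0,"jaw": 0.044},
    {"dx": -0.065,"dy": 0.044,"dz": -0.08,"spin": 0,"jaw": 0.044},
  ],
)

```text
clock: 41.0
position: [0.5551, 0.2961, 0.182]
ee_rot: [0.718, 0.022, 0.695, -0.021]
contact_force: [0.0, -0.3, -0.7]
opening: 0.0442
```

```bash
python3 -c "
from look import *
go(.5555,.2965,.117,-3.5)
"
```

```text
t 41.0 pos [0.5551 0.2961 0.182 ] F [ 0.03 -0.31 -0.68] op 0.0442
toolx [ 0.033 -0.    -0.999] y [0.06  0.998 0.002] z [ 0.998 -0.06   0.033]
yaw -3.45 -> dx 0.0650 dy 0.0003 dz -0.0018 spin 0.001
```

Call:
send_rows(
  increments=[
    {"dx": 0.01,"dy": 0,"dz": 0.001,"spin": 0,"jaw": 0.044},
    {"dx": 0.045,"dy": 0,"dz": 0.001,"spin": 0,"jaw": 0.044},
    {"dx": 0.065,"dy": 0,"dz": 0.001,"spin": 0,"jaw": 0.044},
    {"dx": 0.065,"dy": 0,"dz": 0.001,"spin": 0,"jaw": 0.044},
  ],
)

```text
clock: 41.4
position: [0.557, 0.2947, 0.1125]
ee_rot: [0.716, 0.02, 0.697, -0.022]
contact_force: [-0.0, 0.1, 0.2]
opening: 0.044
```

Call:
send_rows(
  increments=[
    {"dx": 0,"dy": 0,"dz": 0.012,"spin": 0,"jaw": 0.044},
    {"dx": 0,"dy": 0,"dz": 0.02,"spin": 0,"jaw": 0.044},
    {"dx": 0,"dy": 0,"dz": 0.024,"spin": 0,"jaw": 0.044},
  ],
)

```text
clock: 41.7
position: [0.5821, 0.2931, 0.1145]
ee_rot: [0.717, 0.021, 0.697, -0.022]
contact_force: [-1.4, -0.4, 1.7]
opening: 0.0441
```

Call:
send_rows(
  increments=[
    {"dx": 0,"dy": 0,"dz": 0.012,"spin": 0,"jaw": 0.044},
    {"dx": 0,"dy": 0,"dz": 0.024,"spin": 0,"jaw": 0.044},
    {"dx": 0,"dy": 0,"dz": 0.036,"spin": 0,"jaw": 0.044},
    {"dx": 0,"dy": 0,"dz": 0.048,"spin": 0,"jaw": 0.044},
    {"dx": 0,"dy": 0,"dz": 0.052,"spin": 0,"jaw": 0.044},
  ],
)

```text
clock: 42.2
position: [0.6351, 0.2896, 0.1163]
ee_rot: [0.717, 0.021, 0.696, -0.022]
contact_force: [-0.8, -0.3, -1.3]
opening: 0.0445
```

Call:
send_rows(
  increments=[
    {"dx": 0,"dy": 0,"dz": 0.002,"spin": 0,"jaw": 0.044},
    {"dx": 0,"dy": 0,"dz": 0.004,"spin": 0,"jaw": 0.044},
    {"dx": 0,"dy": 0,"dz": 0.005,"spin": 0,"jaw": 0.044},
    {"dx": 0,"dy": 0,"dz": 0.005,"spin": 0,"jaw": 0.044},
  ],
)

```text
clock: 42.6
position: [0.6368, 0.2895, 0.116]
ee_rot: [0.715, 0.02, 0.699, -0.022]
contact_force: [-12.1, -0.8, 1.1]
opening: 0.0444
```

Stop reached. Retreat up and towards the robot, then check.

Call:
send_rows(
  increments=[
    {"dx": 0,"dy": 0,"dz": -0.01,"spin": 0,"jaw": 0.044},
    {"dx": -0.04,"dy": 0,"dz": -0.01,"spin": 0,"jaw": 0.044},
    {"dx": -0.09,"dy": 0,"dz": -0.01,"spin": 0,"jaw": 0.044},
    {"dx": -0.13,"dy": 0.02,"dz": -0.04,"spin": 0,"jaw": 0.044},
    {"dx": -0.14,"dy": 0.05,"dz": -0.08,"spin": 0,"jaw": 0.044},
  ],
)

```text
clock: 43.1
position: [0.5616, 0.3416, 0.26]
ee_rot: [0.718, 0.023, 0.696, -0.022]
contact_force: [-1.2, 1.5, 0.8]
opening: 0.0438
```

Call:
send_rows(
  increments=[
    {"dx": 0,"dy": 0.04,"dz": -0.04,"spin": 0,"jaw": 0.044},
    {"dx": 0,"dy": 0.08,"dz": -0.08,"spin": 0,"jaw": 0.044},
    {"dx": 0,"dy": 0.11,"dz": -0.12,"spin": 0,"jaw": 0.044},
    {"dx": 0,"dy": 0.14,"dz": -0.16,"spin": 0,"jaw": 0.044},
    {"dx": 0,"dy": 0.16,"dz": -0.18,"spin": 0,"jaw": 0.044},
  ],
)

```text
clock: 43.6
position: [0.3899, 0.5144, 0.256]
ee_rot: [0.718, 0.023, 0.695, -0.021]
contact_force: [0.8, 0.0, -0.2]
opening: 0.0439
```

```bash
python3 -c "
from look import *
st()
im,W,m,W2,m2=pots('p7')
bar('a',W,m)
mask=((im.max(2)<60)&(W[...,2]>.105)&(W[...,2]<.16)).astype(np.uint8)
n,l,stt,c=cv2.connectedComponentsWithStats(mask)
for i in range(1,n):
    if stt[i,4]>40: print('dark',c[i].round(1),stt[i,4], at_z(m,*c[i],.128).round(4))
"
```

```text
t 43.6 pos [0.3899 0.5144 0.256 ] F [ 0.79  0.05 -0.18] op 0.0439
toolx [ 0.032  0.002 -0.999] y [0.063 0.998 0.004] z [ 0.997 -0.063  0.032]
head [415.7 185.1] 128 z 0.210 [ 0.6632 -0.0338  0.21  ]
head [385.1 187.3] 133 z 0.210 [0.6598 0.0227 0.2101]
head [329.2 192.8] 133 z 0.211 [0.6506 0.1254 0.2109]
head [297.7 195.5] 135 z 0.211 [0.6465 0.1829 0.2111]
bar s -0.114 zmax 0.1732 med 0.1577 n 21 off -0.0076
bar s -0.089 zmax 0.1617 med 0.1594 n 33 off -0.0004
bar s 0.036 zmax 0.1640 med 0.1599 n 30 off -0.0012
bar s 0.091 zmax 0.1634 med 0.1597 n 31 off -0.0021
bar s 0.111 zmax 0.1760 med 0.1593 n 37 off -0.0086
dark [353.2 204.1] 131 [0.6466 0.0777 0.128 ]
dark [220.6 214.7] 95 [0.6296 0.3381 0.128 ]
dark [244.  215.5] 100 [0.6271 0.2918 0.128 ]
dark [267.2 216.5] 101 [0.6245 0.2462 0.128 ]
```

View pics/p7t.png

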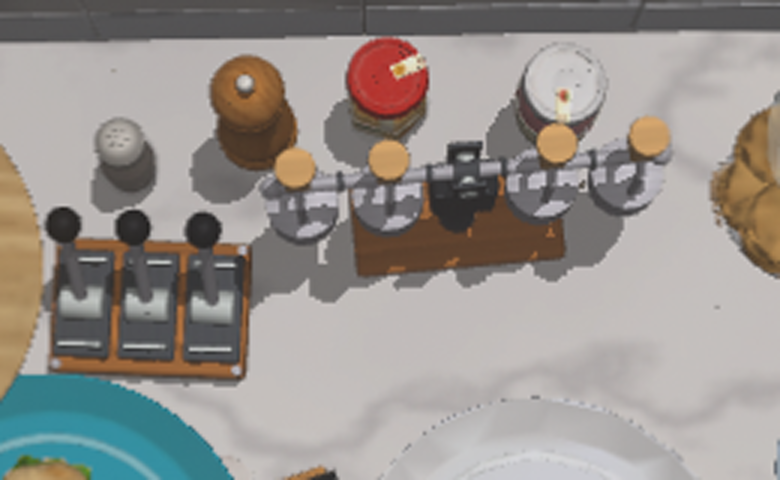

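View pics/p7s.png

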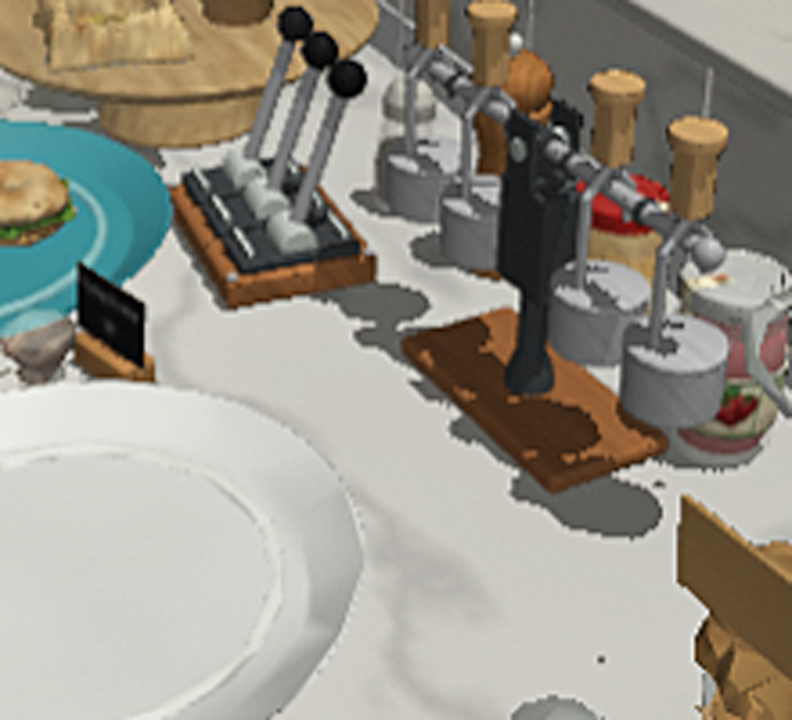

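All four pots hang level, the knobs are back at their starting positions (within 0.1 mm), and the bystanders are unmoved. Let the arm settle, then hand in.

Call:
send_rows(
  increments=[
    {"dx": 0,"dy": 0,"dz": 0,"spin": 0,"jaw": 0.044},
    {"dx": 0,"dy": 0,"dz": 0,"spin": 0,"jaw": 0.044},
  ],
)

```text
clock: 43.9
position: [0.3886, 0.516, 0.2559]
ee_rot: [0.718, 0.022, 0.696, -0.019]
contact_force: [-0.9, 0.0, 0.3]
opening: 0.0441
```

```bash
python3 -c "
from bench import arm
print(arm.sign_off())"
```

```text
the job is handed in; nothing more can be done
None
```

The job is done and handed in at 43.9 s; sign-off gives no verdict, so what follows are my own checks.

- **Unlocking:** I pulled the levers over in the order middle, right, left. Each one moved freely, none was blocked, and each went to its end stop at no more than about 14 N.
- **Hanging:** All four pots went on in the order left inner, right outer, left outer, right inner. The bar tilted about 0.07 rad at most.
- **Locking:** I pushed the levers back in reverse (left, right, middle), each to its end stop at no more than about 13 N.

**Last checks (camera):**
- The knobs are back at their starting positions, within the 0.1 mm my measurement resolves.
- The four pots hang at the four places, with their heads at 210 to 211 mm, so the bar is level.
- I only compared pictures for the jars, mill, shaker and price holder, and they look unmoved. The arm is clear of everything.

**Differed from the plan:**
- The finger pads closed on each pot's head (about 25 mm opening), not on the 14 mm neck. The grip held on every lift.
- The tool ended up tilted by about 2 to 3 degrees after pressing the levers. I allowed for this when placing the pots.
- I saw neither a knocked pot nor a slackened grip.

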